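# Tidy the balcony rack before the rain

### The arm

A 6-joint arm with a two-finger parallel gripper is mounted at the origin on the work surface. World frame = base frame: x ahead of the robot, y to its left, z up, the work surface at z = 0. Lengths are in mm, angles in rad, forces in N, time in s.
With the tool pointing down it reaches from about 350 to 875 mm from the base axis. Payload 4.2 kg.
Tool frame: the origin (TCP) lies at the very end of the fingers, on their centre line; the grasp point (between the pads) lies 19 mm behind it; z points along the fingers, y is the line along which they close (so a half turn about z gives the same grasp; the last joint's range is limited). The gripper opens to 85 mm and grips with 20 to 120 N. Pads are 22 mm wide; open, the fingers measure 114 mm over their backs; the gripper's body (76 mm by 85 mm) begins 54 mm behind the grasp point. The pads swing forward as they close: fully open they stand 13 mm farther back than shut.
Start: joints at [-0.986, 0.385, 0.008, 0, -1.194, -0.259], TCP at [200.057, -592.095, 231.312] pointing down, gripper open.
Joint ranges: [-3.14, 3.14], [-1.21, 2.06], [-1.07, 1.41], [-3.16, 2.05], [-2.99, -0.16], [-3.1, 3.1]. Speed limits (rad/s): [2.79, 2.79, 3.14, 3.14, 3.14, 3.14].

### API

Orientations are given as a unit quaternion [x, y, z, w].
In Python, from bench import read_state, get_image, get_calibration, job_done gives the robot as it stands.
- The arm moves only by the shell command python3 -m creep 'ROWS'. ROWS is a JSON object of lists of equal length, an entry for each row: "translation": the shift along the world's x, y, z in cm, a list of three; "delta_rot": the turn, a rotation vector about the world's x, y, z in degrees, a list of three; "hand": the finger opening in cm, from 0 to 8.54. A call has 1 to 8 rows; each row is the pose to reach, as a shift and turn from the pose commanded when the call began; what a row does not reach only later rows make up. A row lasts 1/8 s, in which the tool goes at most 62.5 mm and 10.7 degrees, less where a joint would pass 70% of its speed; a pose out of reach is approached as far as the arm can. A call with a gripper value outside its range is refused whole. The fingers move at their own pace and stop on an object; the grip force is fixed at half the most. Time passes only in rows, so rows that repeat a pose let the fingers close. It gives the time, the measured TCP pose, the force, the opening and the grip force at its end, in the units of the state.
- read_state(): the state, without advancing time (a new reading comes with each control period).
- get_image(name): name is "scene" or "top" or "wrist"; returns (picture, depth): 384x512x3 uint8, red, green, blue; 384x512 float32, mm along the optical axis (not along the pixel's ray), 0 where there is no reading.
- get_calibration(name): a dict with "intrinsics" (3x3 intrinsics, pixels), "xyz" and "attitude" of the camera in the world. Camera axes: x right, y down, z forward; pixel columns grow to the right and rows downward; lengths in mm; the calibration is good to about 2 mm. A picture is of the moment at which its call begins: read the wrist's pose just before it. get_calibration takes no time and is no camera call; for the wrist camera it gives the pose at the moment of the call.
- job_done(): hands the job in; it is judged then, once.
The state is a dict: "clock": time; "joints": joint angles; "joint_vel": joint speeds; "joint_efforts": joint torques, N m; "position": TCP position; "ee_rot": TCP orientation; "contact_force": force on the tool from outside, world axes, zero at the start; "wrist_torque": the same for the moment, N m; "gripper_width": finger opening in mm; "grasp_force": force on a finger pad.
Only numpy, scipy, OpenCV 4.12 (cv2) and the standard library are available. Lean on these libraries where they do the work, as an engineer would, in place of code of your own. Each camera call takes 0.05 s, during which the arm holds its last target. There are 200 camera calls.

### The job

Tidy the balcony rack: drop every empty plant-food bottle into the tilt-out bin and leave the bin fully shut, and stand every little terracotta pot upright in the carrying tray, one to a cell, while the tray is still where you found it. Only when all the pots are in, lift the tray by its handle, carry it level, and set it down flat, centred and square on the rubber mat. The pots are thin, so hold them with the lightest grip that will do, and do not shift the gardening fork or the big pot.

Things in the scene. Friction and masses are not known exactly. Their poses are not given: they have to be found in the camera images.
- pot1: thin empty terracotta pot, open at the top, standing upright: 58 mm high, straight rim band 56 mm across over the top 21 mm, tapering below it to 42 mm at the base; wall 4 mm; 80 g, fragile: cracks when the fingers' squeeze passes about 50 N on a pad. Origin: centre of its underside, z up. There are 2 to 4 pots (None: absent or in the fingers)
- pot2: thin empty terracotta pot, open at the top, standing upright: 58 mm high, straight rim band 56 mm across over the top 21 mm, tapering below it to 42 mm at the base; wall 4 mm; 80 g, fragile: cracks when the fingers' squeeze passes about 50 N on a pad. Origin: centre of its underside, z up. There are 2 to 4 pots (None: absent or in the fingers)
- pot3: thin empty terracotta pot, open at the top, standing upright: 58 mm high, straight rim band 56 mm across over the top 21 mm, tapering below it to 42 mm at the base; wall 4 mm; 80 g, fragile: cracks when the fingers' squeeze passes about 50 N on a pad. Origin: centre of its underside, z up. There are 2 to 4 pots (None: absent or in the fingers)
- pot4: thin empty terracotta pot, open at the top, standing upright: 58 mm high, straight rim band 56 mm across over the top 21 mm, tapering below it to 42 mm at the base; wall 4 mm; 80 g, fragile: cracks when the fingers' squeeze passes about 50 N on a pad. Origin: centre of its underside, z up. There are 2 to 4 pots (None: absent or in the fingers)
- bottle1: empty white plant-food bottle, standing, 40 mm across, 85 mm high with a narrower neck and grey cap over the top quarter, 30 g. Origin: centre of its underside, z up. There are 1 or 2 (None: absent or in the fingers)
- bottle2: empty white plant-food bottle, standing, 40 mm across, 85 mm high with a narrower neck and grey cap over the top quarter, 30 g. Origin: centre of its underside, z up. There are 1 or 2 (None: absent or in the fingers)
- tray: grey plastic carrying tray, 230 (x) x 170 (y) mm, walls 26 mm high and 5 mm thick, floor 5 mm, split by a cross of 26 mm high walls into four equal cells (centres at x = +-57, y = +-41 mm); from the middle of the cross a post of 12 x 12 mm rises to a handle bar. 400 g. Origin: centre of its underside, z up
- tray_handle (a point): centre of the tray's handle bar, 106 mm above the tray's underside; the bar is 56 mm long along the tray's y, 14 mm thick along x, 22 mm high
- mat: fixed black rubber mat, 260 (x) x 200 (y) x 5 mm. Origin: centre of its underside (5 mm below its top). Square on it means the tray's long side along the mat's long side, either way round
- bin (a joint): tilt angle of the bin, rad: 0 shut, 0.7 fully tilted out; it stays where it is left and takes about 4 N at the handle to move
- bin_handle (a point): middle of the bin's handle: a round bar of 10 mm diameter and 110 mm long along y, held 50 mm in front of the bin's front plate, so that there is a 45 mm gap behind it; 152 mm above the hinge when shut. Its axes turn with the bin: x points from the handle to the front plate
- bin_hinge (a point): middle of the bin's hinge line, at the lower edge of its front plate, on the rack's surface; the line runs along its y axis; the top of the bin tilts out towards -x. Its axes turn with the bin
- bin_in (a point): centre of the bin's inner floor, 50 mm behind the front plate; z points up along the plate. Inside, the bin is 95 mm deep (x) and 188 mm wide (y); front plate 168 mm high, other walls 119 mm
- bin_case: fixed grey steel case around the bin, open at the front (-x side): 126 deep (x) x 218 wide (y) x 190 mm high; its roof covers the shut bin from 13 mm behind the hinge. Origin: on the rack's surface at the hinge; the case stretches from there to +x
- fork: bystander: hand fork with a wooden handle, about 260 mm long, lying flat at the far side of the rack; leave it alone. Origin under its middle
- big_pot: bystander: large terracotta pot, 120 mm across, 95 mm high, at the far side. Origin: centre of its underside
Things that resemble listed ones, but are neither listed nor needed, are in the scene too. What is shaped like the pot1 but blue or purple is not meant.

How it is judged:
By the outcome, as a careful person would: the job done as asked, in the order asked, and still so for the second after the job is handed in, with the robot touching nothing.
Of pot1, pot2, pot3, pot4 only 2 to 4 are there at a start; the rules pass over those that are not, and their reading is None.
Of bottle1, bottle2 only 1 to 2 are there at a start; the rules pass over those that are not, and their reading is None.
At some moment in a run one of pot1, pot2, pot3, pot4 may be knocked a few centimetres aside while the robot is not near it.
It also fails if it takes over 210 s, if anything falls off the work surface, if the arm or the gripper's body presses on something with over 40 N, if the wrist force passes 120 N, or if a joint passes its speed limit or range.

## Working session

There is one attempt and no reset: what is moved stays moved. The work goes in short steps, Python scripts to look and compute and a shell command to move; the robot and the scene stay as the last step left them, time stands still between calls to the robot, and variables do not carry over. Pictures are saved under pics/ and viewed, at most 16 in all, crops included, and the job is handed in when it is done.

```bash
ls; mkdir -p pics
cat > h.py <<'E'
import numpy as np, cv2
from bench import read_state, get_image, get_calibration, job_done
from scipy.spatial.transform import Rotation as R
def cal(n):
    c=get_calibration(n); K=np.array(c["intrinsics"]).reshape(3,3); a=np.array(c["attitude"])
    M=R.from_quat(a).as_matrix() if a.size==4 else a.reshape(3,3)
    return K,np.array(c["xyz"]),M
def cloud(n):
    K,t,M=cal(n); im,d=get_image(n)
    v,u=np.mgrid[:384,:512]
    P=np.stack([(u-K[0,2])/K[0,0]*d,(v-K[1,2])/K[1,1]*d,d],-1)@M.T+t
    P[d<=0]=np.nan
    return im,P
def save(n,im,s=1.5): cv2.imwrite("pics/"+n+".png",cv2.resize(im[...,::-1],None,fx=s,fy=s,interpolation=cv2.INTER_CUBIC))
E
python3 - <<'E'
from h import *
for n in("scene","top","wrist"):
    im,P=cloud(n); save(n+"0",im); np.savez("/tmp/"+n,im=im,P=P); print(n,cal(n)[1],cal(n)[2].round(2).tolist())
s=read_state();print(s)
E
```

```text
pics
scene [1441.21554378  642.48090877  780.46004362] [[-0.63, 0.42, -0.65], [0.77, 0.34, -0.54], [-0.01, -0.84, -0.54]]
top [ 445.42312969  -50.34969248 1389.87971579] [[0.0, -0.99, 0.14], [-1.0, 0.0, 0.02], [-0.02, -0.14, -0.99]]
wrist [ 130.58394298 -614.51148669  373.1990643 ] [[-0.32, 0.91, 0.27], [0.95, 0.31, 0.09], [0.0, 0.29, -0.96]]
{'clock': 0.15, 'joints': array([-9.86416631e-01,  3.85366564e-01,  6.92861325e-03, -3.06914324e-04,
       -1.19400371e+00, -2.58611804e-01]), 'joint_vel': array([ 7.53072245e-04, -7.78667135e-04,  2.44202105e-03,  8.19915330e-04,
        1.89747581e-03, -6.95424106e-05]), 'joint_efforts': array([-1.60713116e-04, -3.92679513e+01,  1.88580823e+01,  4.18858051e+00,
       -3.41098603e-03, -3.58073720e-06]), 'position': array([ 199.89020355, -591.70731871,  230.48328043]), 'ee_rot': array([-1.62108762e-01,  9.86772543e-01,  8.09027211e-04, -2.06414060e-04]), 'contact_force': array([ 1.02848766, -0.07404809, -0.45395005]), 'wrist_torque': array([-0.02515985, -0.01291529, -0.03049954]), 'grasp_force': 0.0, 'gripper_width': 85.58001363258124}
```

View pics/top0.png

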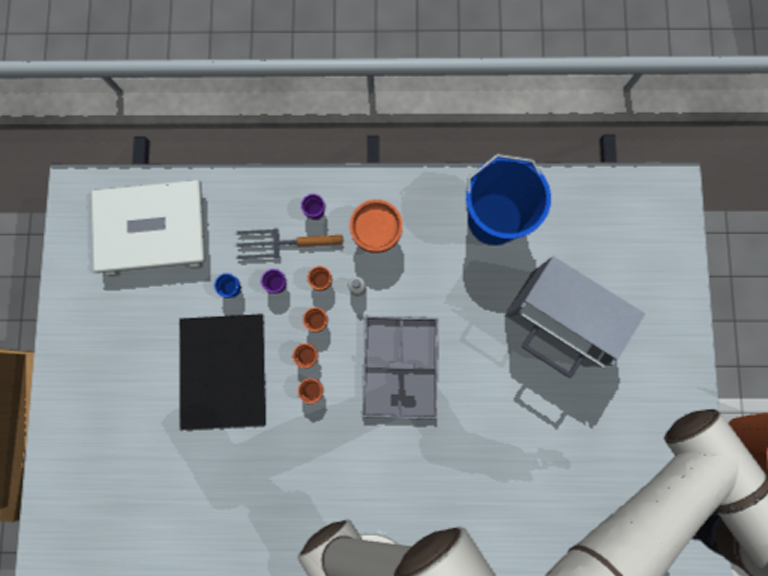

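View pics/scene0.png

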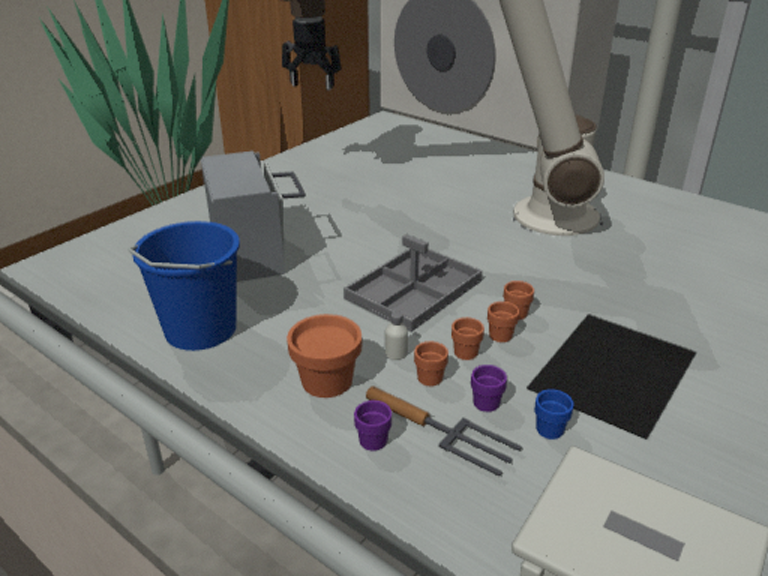

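The top view (1.5x pixels) shows four terracotta pots at (319,278), (315,320), (305,355) and (311,390). There is one bottle at (357,287), the tray at (400,367), the mat at (222,372), and the shut bin with its handle at (550,352). Things that could be mistaken for a pot are the purple pots at (313,206) and (273,281), the blue one at (227,285), and the big pot at (376,225). The white box and the bucket are not listed. I choose the four small orange pots and the white bottle with the grey cap.

```bash
cat > m.py <<'E'
from h import *
from scipy.optimize import least_squares
def circ(xy):
    r=least_squares(lambda p:np.hypot(xy[:,0]-p[0],xy[:,1]-p[1])-p[2],[*xy.mean(0),28],loss="soft_l1",f_scale=1.5);return r.x
def comps(im,P,zlo,zhi,cond):
    m=cond&(P[...,2]>zlo)&(P[...,2]<zhi)
    n,l,st,c=cv2.connectedComponentsWithStats(m.astype(np.uint8))
    return [(l==i,c[i]) for i in range(1,n) if st[i,4]>15]
def orange(im):
    h=cv2.cvtColor(im,cv2.COLOR_RGB2HSV); return (h[...,0]<15)&(h[...,1]>110)
def rect(Q):
    (c,s,a)=cv2.minAreaRect(Q.astype(np.float32)); return np.round(c,1),np.round(s,1),round(a,2)
E
python3 - <<'E'
from m import *
for n in("top","scene"):
    z=np.load(f"/tmp/{n}.npz");im,P=z["im"],z["P"];X,Y,Z=[P[...,i] for i in range(3)]
    reg=(X>250)&(X<900)&(abs(Y)<500)
    print(n,"table z",np.nanmedian(Z[reg&(Z<30)]))
    for m,c in comps(im,P,35,130,orange(im)&reg):
        Q=P[m]; zt=np.percentile(Q[:,2],95); q=Q[Q[:,2]>zt-8]; print("pot",c.round(),circ(q[:,:2]).round(1),zt.round(1),len(q))
    h=im.astype(int); 
    for m,c in comps(im,P,12,130,(~orange(im))&reg):
        Q=P[m]; print("obj",c.round(),rect(Q[:,:2]),np.nanpercentile(Q[:,2],[5,50,98]).round(1),m.sum())
    dark=reg&(im.max(-1)<45)&(Z<15)&(Y>100)
    print("mat",rect(P[dark][:,:2]),np.median(Z[dark]))
E
```

```text
top table z 1.4019472552556635
pot [250. 150.] [785.8 -10.8  55. ] 97.7 260
pot [213. 184.] [672.2 119.2  25.2] 64.1 39
pot [210. 212.] [577.1 128.   25.4] 62.0 38
pot [203. 236.] [495.6 149.3  25.3] 61.0 42
pot [207. 260.] [416.9 135.9  25.2] 60.5 46
obj [340. 129.] (array([ 848.6, -305.9]), array([147.8,  98.5]), 60.11) [ 20.3  78.9 128.6] 816
obj [120. 150.] (array([801.4, 446.1]), array([197.4, 109.4]), 0.6) [45.8 52.8 58.6] 1617
obj [208. 137.] (array([843.4, 138.4]), array([54.6, 54. ]), 60.17) [16.7 45.  63. ] 163
obj [322. 156.] (array([ 773.3, -260.9]), array([120.6,  37.1]), 59.26) [ 21.1  74.6 126.4] 163
obj [176. 162.] (array([763.7, 244.8]), array([ 69.3, 162.8]), 3.25) [12.5 15.9 23.8] 257
obj [241. 163.] (array([746.,  19.]), array([84.1, 19.9]), 53.16) [73.6 84.1 98.5] 29
obj [364. 214.] (array([ 582.1, -431. ]), array([213.9, 133.8]), 56.81) [ 12.5  31.1 124.9] 560
obj [181. 187.] (array([665.6, 225.8]), array([53.4, 53.6]), 16.9) [17.6 45.7 62.3] 155
obj [150. 190.] (array([655.3, 333.6]), array([53.5, 54. ]), 25.29) [17.9 45.4 63.5] 170
obj [237. 191.] (array([654.
[... 1097 characters left out ...]

obj [346. 188.] (array([402.8, 127.9]), array([25.4, 52.4]), 24.3) [55.2 57.4 60.3] 21
obj [226. 211.] (array([733.1, -25.3]), array([11.8, 58.9]), 14.18) [92.1 94.7 97.1] 22
obj [325. 256.] (array([667.2, 226.9]), array([56.9, 54.2]), 14.82) [17.1 42.8 58.5] 558
obj [278. 285.] (array([796.3, 207.3]), array([121.8, 255.5]), 13.93) [12.6 20.5 58.5] 1288
obj [368. 273.] (array([657.3, 334.1]), array([58.4, 54.3]), 15.03) [17.6 42.7 59. ] 630
obj [387. 339.] (array([802.3, 446.3]), array([195.9, 108.4]), 0.45) [49.5 51.7 54.3] 4185
obj [365. 382.] (array([897. , 456.7]), array([ 3. , 13.3]), 3.85) [13.7 18.9 23.4] 21
mat (array([558.6, 348.2]), array([214.8, 457.8]), 88.33) 4.5883124535427555
```

Run:
```python
from m import *
# shaped maps
for n in("top","scene"):
    z=np.load(f"/tmp/{n}.npz");im,P=z["im"],z["P"];X,Y,Z=[P[...,i] for i in range(3)]
    b=(Y<-130)&(Y>-480)&(X>300)&(X<760)
    r=b&(Z>175)&(Z<210); print(n,"roof",rect(P[r][:,:2]),np.median(Z[r]))
    for lo,hi in((60,120),(120,165),(140,165)):
        r=b&(Z>lo)&(Z<hi);print(lo,rect(P[r][:,:2]),r.sum())
    t=(X>400)&(X<720)&(Y>-150)&(Y<200)&(Z>75)&(Z<125)&~orange(im)
    for m,c in comps(im,P,75,125,t): print("hi",c.round(),rect(P[m][:,:2]),np.median(P[m][:,2]),m.sum())
```

```text
top roof (array([ 637.1, -368.4]), array([354.9, 146.5]), 45.63) 189.96042031218803
60 (array([ 612.4, -358.2]), array([357. , 106.1]), 24.16) 259
120 (array([ 608.4, -345.5]), array([360.4, 132.1]), 24.16) 438
140 (array([ 607.8, -343.9]), array([360.4, 129.6]), 24.43) 335
hi [236. 189.] (array([656.1,  34.3]), array([17.1, 17.2]), 1.77) 85.05422862261037 30
hi [267. 244.] (array([470.4, -65.6]), array([12.8, 54.6]), 0.04) 116.80796373961516 78
scene roof (array([ 638.8, -370.3]), array([352.2, 146.3]), 43.5) 188.90877324983262
60 (array([ 686.2, -370.2]), array([170.7, 173.3]), 18.25) 575
120 (array([ 612.5, -388.5]), array([337.5, 182.2]), 13.26) 1058
140 (array([ 612.5, -388.5]), array([337.5, 182.2]), 13.26) 717
hi [276. 163.] (array([474.1, -66. ]), array([18.2, 57.6]), 3.5) 106.92235677995393 181
hi [264. 211.] (array([657.6,  34.2]), array([18.5, 17.4]), 25.04) 83.47398925948244 43
```

Run:
```python
from m import *
for n in("top","scene"):
    z=np.load(f"/tmp/{n}.npz");im,P=z["im"],z["P"];X,Y,Z=[P[...,i] for i in range(3)]
    b=(Y<-130)&(Y>-480)&(X>300)&(X<700)&(X+Y<420)
    for m,c in comps(im,P,170,230,b): print(n,"roof",c.round(),rect(P[m][:,:2]),np.median(P[m][:,2]).round(1),m.sum())
    for m,c in comps(im,P,120,168,b): print(n,"mid",c.round(),rect(P[m][:,:2]),np.nanpercentile(P[m][:,2],[2,50,98]).round(1),m.sum())
    for m,c in comps(im,P,40,80,orange(im)&(X<540)&(Y>50)):
        Q=P[m];q=Q[Q[:,2]>52]
        for k in (455,):
          for s in (q[q[:,0]<k],q[q[:,0]>=k]):
            if len(s)>10: print("pot",circ(s[:,:2]).round(1),len(s))
z=np.load("/tmp/top.npz")["im"][90:290,120:440]; save("crop1",z,2.5)
```

```text
top roof [380. 201.] (array([ 598.5, -424.9]), array([194.3, 125.2]), 60.84) 190.1 1929
top mid [366. 226.] (array([ 556.4, -368.8]), array([246.5, 132.1]), 24.16) [121.9 152.6 167.5] 462
pot [495.6 149.4  25.3] 43
pot [416.9 135.8  25.3] 48
scene roof [159. 123.] (array([ 601. , -423.1]), array([197.6, 125.8]), 60.64) 189.0 1078
scene mid [172. 137.] (array([ 563.8, -410.6]), array([210.4, 190. ]), 56.54) [121.8 149.5 167.4] 897
pot [419.2 136.7  25.5] 84
pot [497.  149.9  25.9] 94
```

View pics/crop1.png

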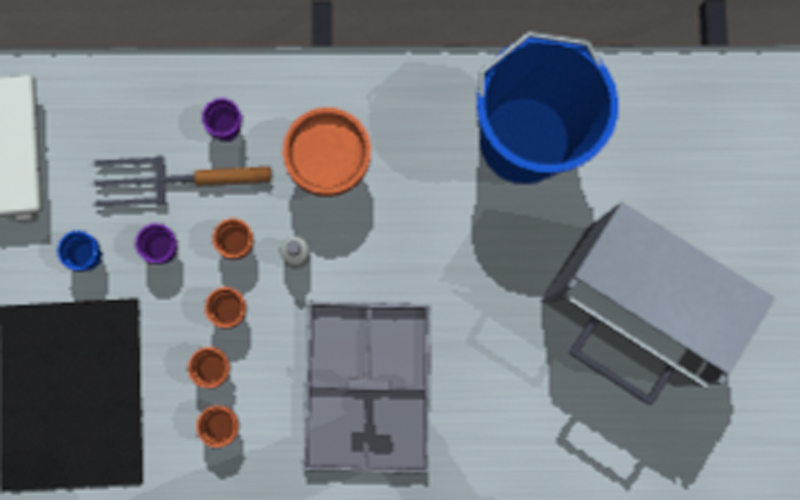

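The crop confirms the four orange pots at (232,238), (225,307), (209,368) and (217,427), and the white bottle with its grey cap at (294,250). The bar of the bin handle runs from (575,350) to (655,400).

Run:
```python
from m import *
for n in("top","scene"):
    z=np.load(f"/tmp/{n}.npz");im,P=z["im"],z["P"];X,Y,Z=[P[...,i] for i in range(3)]
    b=(Y<-150)&(Y>-560)&(X>380)&(X<740)
    roof=b&(Z>180)&(Z<198)&(im.max(-1)-im.min(-1).astype(int)<40)
    l=[m for m,c in comps(im,P,180,198,roof)]; m=max(l,key=lambda a:a.sum())
    r=rect(P[m][:,:2]); print(n,"roof",r)
    for a in (-29.5,):
        a=np.radians(a); ex=np.array([np.cos(a),np.sin(a)]); ey=np.array([-ex[1],ex[0]])
        c=P[m][:,:2].astype(float); print("roof x",np.percentile(c@ex,[.5,99.5]).round(1),"y",np.percentile(c@ey,[.5,99.5]).round(1))
        u=X*ex[0]+Y*ex[1]; w=X*ey[0]+Y*ey[1]; x0=np.percentile(c@ex,.5); yc=np.mean(np.percentile(c@ey,[.5,99.5]))
        q=b&(Z>140)&(Z<165)&(u<x0-25)&(u>x0-90)&(abs(w-yc)<70)
        print("bar u rel",np.percentile(u[q]-x0,[2,10,25,50,75,90,98]).round(1),"w rel",np.percentile(w[q]-yc,[2,98]).round(1),"z",np.percentile(Z[q],[10,50,90]).round(1),q.sum())
        q2=q&(u<x0-52)&(u>x0-75); pc=P[q2]; s,i=cv2.fitLine(pc[:,:2].astype(np.float32),cv2.DIST_HUBER,0,.01,.01).ravel()[:2],0; print("bar mean",pc.mean(0),"dir",np.degrees(np.arctan2(s[1],s[0])),q2.sum(), rect(pc[:,:2]))
```

```text
top roof (array([ 584.8, -436.5]), array([219.7, 126.9]), 56.77)
roof x [666.5 788.1] y [-200.2   18.5]
bar u rel [-72.5 -70.2 -67.3 -63.1 -48.5 -35.3 -27.4] w rel [-51.6  65.9] z [149.3 152.9 156.9] 202
bar mean [ 481.39422509 -370.45478854  152.22567697] dir 57.291977 144 (array([ 484.5, -369.6]), array([118.6,  20.4]), 60.07)
scene roof (array([ 585.9, -436.4]), array([229.2, 124.5]), 56.7)
roof x [668.  790.9] y [-201.8   21.6]
bar u rel [-71.4 -67.4 -64.4 -58.5 -42.6 -31.7 -26.8] w rel [-52.8  68.2] z [146.8 151.3 154.3] 130
bar mean [ 485.12047664 -370.97231575  150.6422002 ] dir 57.956066 79 (array([ 485.6, -369.8]), array([123.5,  21.2]), 60.86)
```

```bash
python3 -m creep '{"translation":[[6,8,0],[12,16,0],[18,24,0],[24,32,0],[29,40,0],[34,47,0],[39,53,0],[42,57,0]],"delta_rot":[[0,0,-8],[0,0,-16],[0,0,-24],[0,0,-32],[0,0,-40],[0,0,-48],[0,0,-51.6],[0,0,-51.6]],"hand":[8.5,8.5,8.5,8,7,6,6,6]}'; python3 -c "
from h import *; s=read_state(); print(s); M=R.from_quat(s['ee_rot']).as_matrix(); print(M)"
```

```text
clock: 1.15
position: [497.0, -187.4, 231.3]
ee_rot: [0.284, 0.959, 0.0, 0.0]
contact_force: [1.7, 0.0, -0.2]
gripper_width: 60.3
grasp_force: 0.0
{'clock': 1.15, 'joints': array([-5.49563342e-02,  2.25105239e-01, -2.21592597e-01,  1.02700828e-05,
       -1.12405292e+00, -2.09075531e+00]), 'joint_vel': array([ 0.86025488,  0.19582763,  0.25488617,  0.00478352, -0.0549967 ,
       -0.84364948]), 'joint_efforts': array([ -2.74607375, -32.31305122,  17.24550426,   3.86955231,
        -0.06565939,   0.48447283]), 'position': array([ 496.9749142 , -187.38382796,  231.33613092]), 'ee_rot': array([2.83512995e-01, 9.58968394e-01, 7.42978214e-07, 2.32371308e-05]), 'contact_force': array([ 1.65980679,  0.04288894, -0.19488801]), 'wrist_torque': array([-0.03144487, -0.11470079,  0.01344914]), 'grasp_force': 0.0, 'gripper_width': 60.27588756079426}
[[-8.39240762e-01  5.43760003e-01  4.49886360e-05]
 [ 5.43760003e-01  8.39240763e-01 -1.17510718e-05]
 [-4.41460601e-05  1.46010423e-05 -9.99999999e-01]]
```

```bash
python3 -m creep '{"translation":[[0,0,0],[0,0,0]],"delta_rot":[[0,0,0],[0,0,0]],"hand":[6,6]}'
```

```text
clock: 1.4
position: [495.9, -189.0, 230.9]
ee_rot: [0.283, 0.959, -0.0, -0.001]
contact_force: [-0.7, -0.1, 0.2]
gripper_width: 59.8
grasp_force: 0.0
```

```bash
python3 -m creep '{"translation":[[16.1,22.3,0],[16.1,22.3,0],[16.1,22.3,0],[16.1,22.3,0],[16.1,22.3,0],[16.1,22.3,0],[16.1,22.3,0],[16.1,22.3,-5]],"delta_rot":[[0,0,0],[0,0,0],[0,0,0],[0,0,0],[0,0,0],[0,0,0],[0,0,0],[0,0,0]],"hand":[6,6,6,6,6,6,6,6]}'
python3 - <<'E'
from m import *
im,P=cloud("wrist"); save("w1",im)
s=read_state()['position'];print(s)
Z=P[...,2]
for m,c in comps(im,P,70,100,(abs(P[...,0]-656)<40)&(abs(P[...,1]-34)<40)): print(c,circ(P[m][:,:2]).round(1),np.percentile(P[m][:,2],[50,98]))
E
```

```text
clock: 2.4
position: [659.7, 32.2, 186.1]
ee_rot: [0.284, 0.959, 0.002, 0.005]
contact_force: [0.7, 0.2, -1.1]
gripper_width: 60.0
grasp_force: 0.0
[653.30016554  31.82047637 174.88866285]
[254.67137097 184.67137097] [655.8  33.6   7.2] [84.93379798 86.36706182]
```

```bash
python3 -m creep '{"translation":[[0,0,-5],[0,0,-10],[0,0,-13],[0,0,-15.3],[0,0,-15.3],[0,0,-15.3],[0,0,-15.3]],"delta_rot":[[0,0,0],[0,0,0],[0,0,0],[0,0,0],[0,0,0],[0,0,0],[0,0,0]],"hand":[6,6,6,6,5,4.2,4.0]}';
python3 -m creep '{"translation":[[0,0,0],[0,0,0]],"delta_rot":[[0,0,0],[0,0,0]],"hand":[3.9,3.9]}';
python3 -m creep '{"translation":[[0,0,0],[0,0,0]],"delta_rot":[[0,0,0],[0,0,0]],"hand":[3.8,3.8]}'
```

```text
clock: 3.32
position: [658.1, 33.5, 30.2]
ee_rot: [0.284, 0.959, 0.001, 0.001]
contact_force: [-0.8, -0.2, -0.1]
gripper_width: 40.0
grasp_force: 0.8
clock: 3.58
position: [658.1, 33.5, 30.2]
ee_rot: [0.283, 0.959, 0.0, 0.001]
contact_force: [-1.6, -1.9, 6.3]
gripper_width: 39.0
grasp_force: 14.2
clock: 3.82
position: [658.1, 33.5, 30.4]
ee_rot: [0.283, 0.959, 0.0, 0.001]
contact_force: [-1.6, -1.5, 6.8]
gripper_width: 39.1
grasp_force: 32.1
```

The bin has to be opened before I can drop the bottle in, so I release it now. The test was still useful: grip force follows the commanded overlap at about 15 N per mm.

```bash
python3 -m creep '{"translation":[[0,0,0],[0,0,0],[0,0,6],[0,0,12],[0,0,18],[0,0,20],[0,0,20]],"delta_rot":[[0,0,0],[0,0,0],[0,0,0],[0,0,0],[0,0,0],[0,0,0],[0,0,0]],"hand":[5,6,6,6,6,6,4]}'
python3 -m creep '{"translation":[[-15,-37,0],[-15,-37,0],[-15,-37,0],[-15,-37,0],[-15,-37,0],[-15,-37,0],[-15,-37,0],[-15,-37,0]],"delta_rot":[[0,0,0],[0,0,0],[0,0,0],[0,0,0],[0,0,0],[0,0,0],[0,0,0],[0,0,0]],"hand":[0,0,0,0,0,0,0,0]}'
python3 - <<'E'
from m import *
print(read_state()['position'])
im,P=cloud("wrist");X,Y,Z=[P[...,i] for i in range(3)]; save("w2",im)
a=np.radians(-33); ex=np.array([np.cos(a),np.sin(a)]); ey=np.array([-ex[1],ex[0]])
u=(X-484)*ex[0]+(Y+370.5)*ex[1]; w=(X-484)*ey[0]+(Y+370.5)*ey[1]
q=(Z>135)&(Z<170)&(abs(u)<20)&(abs(w)<48);print(q.sum())
if q.any():
    p=P[q];vx,vy,_,_=cv2.fitLine(p[:,:2].astype(np.float32),cv2.DIST_HUBER,0,.01,.01).ravel();print(np.degrees(np.arctan2(vy,vx)),np.percentile(u[q],[5,50,95]),np.percentile(w[q],[2,98]),np.percentile(p[:,2],[10,50,95]))
E
```

```text
clock: 4.7
position: [657.9, 34.1, 230.1]
ee_rot: [0.283, 0.959, 0.001, 0.002]
contact_force: [-0.8, 0.2, -1.7]
gripper_width: 42.9
grasp_force: 0.0
clock: 5.7
position: [505.4, -337.4, 225.5]
ee_rot: [0.285, 0.958, 0.0, -0.002]
contact_force: [0.1, 0.7, 0.3]
gripper_width: 0.1
grasp_force: 0.0
[ 505.41615211 -337.37872663  225.52549047]
1683
56.837875 [-6.41149806 -3.01143399  2.00907761] [-46.24043467  46.27330263] [150.30506401 152.59182309 154.07862475]
```

View pics/w2.png

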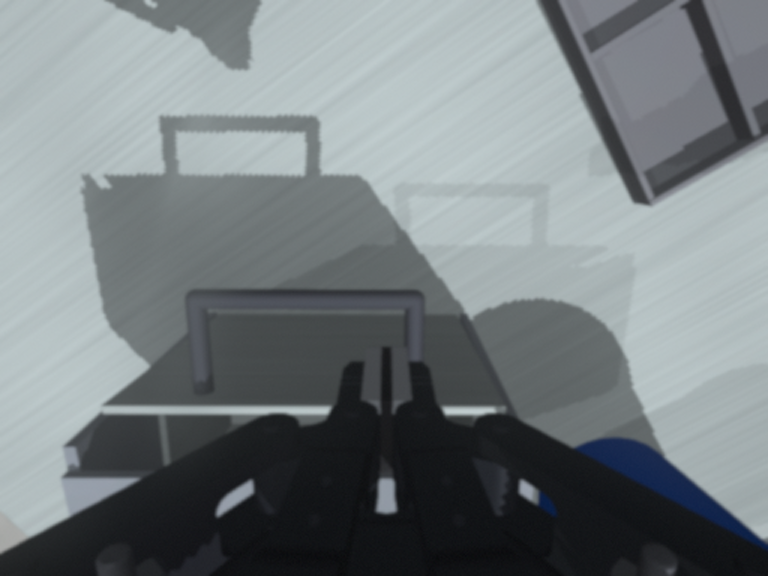

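The wrist view shows the handle bar at row 300, columns 190 to 425. The front-plate edge lies at row 410 and the closed fingers at (387,350). The bar is at about (482,-369,152).

```bash
python3 -m creep '{"translation":[[-0.2,-4.8,0],[-0.2,-4.8,0],[-0.2,-4.8,0],[-0.2,-4.8,-4],[-0.2,-4.8,-8],[-0.2,-4.8,-9.6],[-0.2,-4.8,-9.6],[-0.2,-4.8,-9.6]],"delta_rot":[[0,0,0],[0,0,0],[0,0,0],[0,0,0],[0,0,0],[0,0,0],[0,0,0],[0,0,0]],"hand":[0,0,0,0,0,0,0,0]}'
```

```text
clock: 6.75
position: [506.5, -384.6, 134.2]
ee_rot: [0.283, 0.959, -0.0, 0.002]
contact_force: [-0.1, 0.0, 1.0]
gripper_width: -0.1
grasp_force: 0.0
```

```bash
cat > arc.py <<'E'
import numpy as np
ex=np.array([.837,-.548]);ey=np.array([.548,.837])
def arc(u0,z0,u1,z1,th):  # from (u0,z0) at angle 0: deltas cm/deg
    for t in th:
        u=u1*np.cos(t)-z1*np.sin(t);z=z1*np.cos(t)+u1*np.sin(t)
        d=(u-u0)*ex; r=-np.degrees(t)*ey
        print(round(t,2),[round(d[0]/10,2),round(d[1]/10,2),round((z-z0)/10,2)],[round(r[0],1),round(r[1],1),0])
E
python3 -c "
from arc import *
arc(-22,133,-34.5,133,[0,.08,.16,.24,.32,.4,.48,.56,.62,.66,.7])"
```

```text
0 [np.float64(-1.05), np.float64(0.68), np.float64(0.0)] [np.float64(-0.0), np.float64(-0.0), 0]
0.08 [np.float64(-1.93), np.float64(1.26), np.float64(-0.32)] [np.float64(-2.5), np.float64(-3.8), 0]
0.16 [np.float64(-2.78), np.float64(1.82), np.float64(-0.72)] [np.float64(-5.0), np.float64(-7.7), 0]
0.24 [np.float64(-3.61), np.float64(2.36), np.float64(-1.2)] [np.float64(-7.5), np.float64(-11.5), 0]
0.32 [np.float64(-4.4), np.float64(2.88), np.float64(-1.76)] [np.float64(-10.0), np.float64(-15.3), 0]
0.4 [np.float64(-5.15), np.float64(3.37), np.float64(-2.39)] [np.float64(-12.6), np.float64(-19.2), 0]
0.48 [np.float64(-5.86), np.float64(3.84), np.float64(-3.1)] [np.float64(-15.1), np.float64(-23.0), 0]
0.56 [np.float64(-6.52), np.float64(4.27), np.float64(-3.86)] [np.float64(-17.6), np.float64(-26.9), 0]
0.62 [np.float64(-6.98), np.float64(4.57), np.float64(-4.48)] [np.float64(-19.5), np.float64(-29.7), 0]
0.66 [np.float64(-7.27), np.float64(4.76), np.float64(-4.91)] [np.float64(-20.7), np.float64(-31.7), 0]
0.7 [np.float64(-7.54), np.float64(4.94), np.float64(-5.35)] [np.float64(-22.0), np.float64(-33.6), 0]
```

```bash
python3 -m creep '{"translation":[[-1.05,0.68,0],[-1.5,0.97,-0.16],[-1.93,1.26,-0.32],[-2.36,1.54,-0.52],[-2.78,1.82,-0.72],[-3.2,2.1,-0.96],[-3.61,2.36,-1.2],[-3.61,2.36,-1.2]],"delta_rot":[[0,0,0],[-1.2,-1.9,0],[-2.5,-3.8,0],[-3.8,-5.8,0],[-5,-7.7,0],[-6.2,-9.6,0],[-7.5,-11.5,0],[-7.5,-11.5,0]],"hand":[0,0,0,0,0,0,0,0]}'
```

```text
clock: 7.75
position: [469.0, -360.5, 121.7]
ee_rot: [0.281, 0.952, -0.034, 0.116]
contact_force: [0.5, 0.5, -0.3]
gripper_width: 0.2
grasp_force: 0.4
```

```bash
python3 -m creep '{"translation":[[-0.79,0.52,-0.56],[-1.54,1.01,-1.19],[-2.25,1.48,-1.9],[-2.6,1.7,-2.3],[-2.91,1.91,-2.66],[-3.37,2.21,-3.28],[-3.66,2.4,-3.71],[-3.66,2.4,-3.71]],"delta_rot":[[-2.5,-3.8,0],[-5.1,-7.7,0],[-7.6,-11.5,0],[-8.8,-13.4,0],[-10.1,-15.4,0],[-12,-18.2,0],[-13.2,-20.2,0],[-13.2,-20.2,0]],"hand":[0,0,0,0,0,0,0,0]}'
python3 - <<'E'
from m import *
im,P=cloud("scene"); save("s2",im[60:260,60:380],2.4)
im,P=cloud("top"); np.savez("/tmp/top2",im=im,P=P)
E
```

```text
clock: 8.75
position: [404.8, -370.6, 90.4]
ee_rot: [0.249, 0.915, -0.043, 0.314]
contact_force: [-9.3, 15.8, 122.6]
gripper_width: -0.2
grasp_force: 64.1
```

View pics/s2.png

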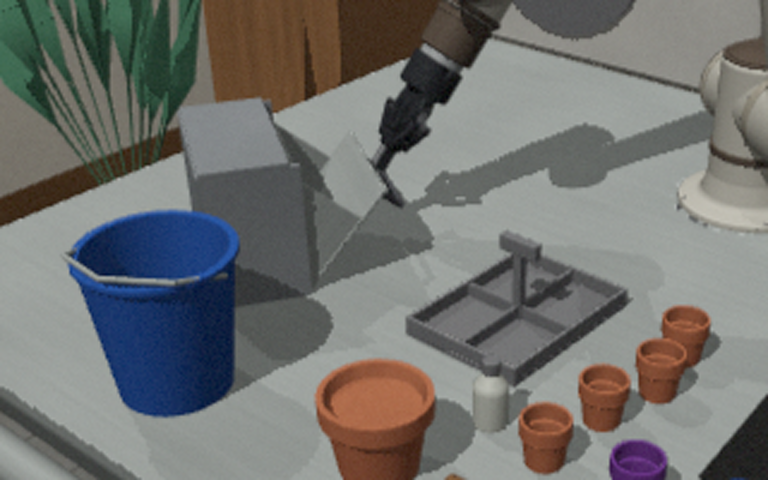

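```bash
python3 -c "
from h import *; s=read_state(); print(s['clock'],s['joints'].round(3),s['position'],s['contact_force'],s['wrist_torque'],s['ee_rot'],s['joint_efforts'].round(1))
M=R.from_quat(s['ee_rot']).as_matrix();print(M.round(3))"
```

```text
8.85 [-0.575  0.266 -0.544 -0.705 -0.159 -0.871] [ 404.56516535 -370.87600006   91.16657196] [ 8.08045841 18.89827774 75.80755441] [ -0.37633462 -12.76253036   3.22974565] [ 0.25246938  0.91400915 -0.04244573  0.31471392] [-10.9  13.4 -13.9  -0.   -0.3   1. ]
[[-0.674  0.488  0.554]
 [ 0.435  0.869 -0.237]
 [-0.597  0.081 -0.798]]
```

Joint 5 reached its range end because the tool leaned too far, and the arm drifted sideways. I'll back out gently along the tool axis and keep smaller tilts from here.

```bash
python3 -m creep '{"translation":[[-0.6,0.3,0.9],[-1.2,0.6,1.7],[-1.8,0.9,2.6]],"delta_rot":[[0,0,0],[0,0,0],[0,0,0]],"hand":[0,0,0]}'; python3 -c "
from h import *; s=read_state(); print(s['joints'].round(3))"
```

```text
clock: 9.22
position: [364.7, -348.1, 92.7]
ee_rot: [0.258, 0.922, -0.033, 0.288]
contact_force: [-0.1, 0.8, -0.2]
gripper_width: 0.3
grasp_force: 0.0
[-0.543  0.205 -0.646 -0.563 -0.163 -1.042]
```

```bash
python3 -m creep '{"translation":[[-1,1,4],[-1,1,8],[-1,1,12],[-1,1,15],[-1,1,15],[-1,1,15]],"delta_rot":[[0,0,0],[5,8,0],[10,16,0],[14,24,0],[18,28,0],[18,28,0]],"hand":[0,0,0,0,0,0]}'
python3 - <<'E'
from m import *
s=read_state(); print(s['joints'].round(3),R.from_quat(s['ee_rot']).as_matrix().round(3).tolist())
im,P=cloud("top"); save("t3",im[130:330,250:500],3)
X,Y,Z=[P[...,i] for i in range(3)]
ex=np.array([.837,-.548]);ey=np.array([.548,.837])
u=(X-524.1)*ex[0]+(Y+396.7)*ex[1]; w=(X-524.1)*ey[0]+(Y+396.7)*ey[1]
for a,b in((-70,-40),(-20,20),(40,70)):
    for lo in range(-180,20,10):
        q=(w>a)&(w<b)&(u>lo)&(u<lo+10)&(Z>20)&(Z<185)
        if q.sum()>2: print((a,b),lo,np.percentile(Z[q],[20,90]).round(),q.sum())
E
```

```text
clock: 9.98
position: [355.8, -339.2, 242.0]
ee_rot: [0.284, 0.958, 0.049, 0.014]
contact_force: [-0.1, 0.5, 0.0]
gripper_width: 0.0
grasp_force: 0.0
[-0.496  0.161 -0.238 -0.11  -1.167 -1.608] [[-0.839, 0.542, 0.054], [0.545, 0.834, 0.085], [0.001, 0.101, -0.995]]
(-70, -40) -80 [101. 105.] 4
(-70, -40) -70 [ 92. 101.] 22
(-70, -40) -60 [80. 87.] 23
(-70, -40) -50 [70. 77.] 24
(-70, -40) -40 [57. 66.] 21
(-70, -40) -30 [43. 53.] 20
(-70, -40) -20 [33. 42.] 19
(-70, -40) -10 [22. 31.] 16
(-70, -40) 0 [154. 160.] 12
(-70, -40) 10 [ 24. 154.] 33
(-20, 20) -80 [102. 108.] 14
(-20, 20) -70 [ 92. 101.] 32
(-20, 20) -60 [79. 88.] 30
(-20, 20) -50 [70. 79.] 33
(-20, 20) -40 [57. 67.] 28
(-20, 20) -30 [45. 54.] 28
(-20, 20) -20 [33. 40.] 27
(-20, 20) -10 [22. 27.] 23
(-20, 20) 0 [153. 159.] 15
(-20, 20) 10 [ 25. 155.] 42
(40, 70) -80 [103. 108.] 13
(40, 70) -70 [ 92. 101.] 24
(40, 70) -60 [81. 90.] 23
(40, 70) -50 [68. 76.] 21
(40, 70) -40 [57. 63.] 23
(40, 70) -30 [45. 52.] 20
(40, 70) -20 [34. 41.] 19
(40, 70) -10 [24. 32.] 14
(40, 70) 0 [153. 160.] 13
(40, 70) 10 [ 24. 156.] 29
```

View pics/t3.png

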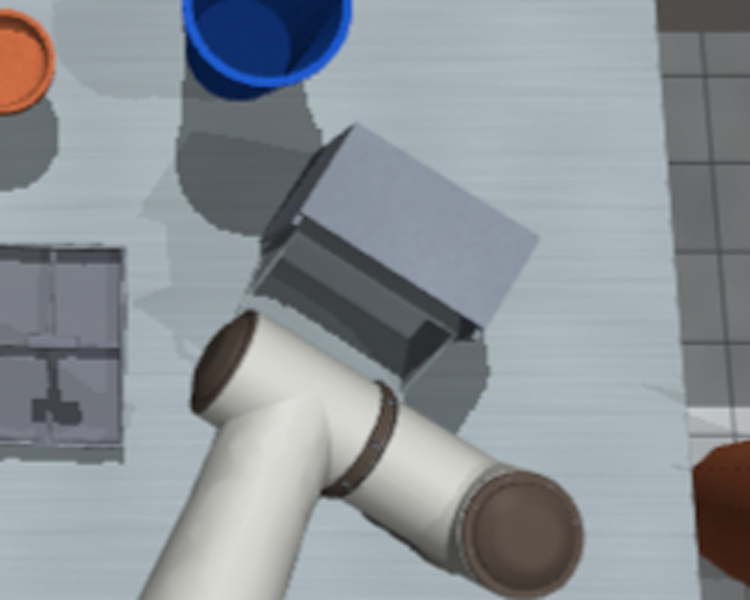

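The bin is fully tilted, at about 0.7 rad: its inner plate face runs from (u=-10, z=25) to (u=-80, z=105), and the opening spans rows 215 to 385. Next I fetch the bottle.

```bash
python3 -m creep '{"translation":[[30,37.3,0],[30,37.3,0],[30,37.3,0],[30,37.3,0],[30,37.3,0],[30,37.3,0],[30,37.3,0],[30,37.3,0]],"delta_rot":[[-4.9,3.1,0],[-4.9,3.1,0],[-4.9,3.1,0],[-4.9,3.1,0],[-4.9,3.1,0],[-4.9,3.1,0],[-4.9,3.1,0],[-4.9,3.1,0]],"hand":[6,6,6,6,6,6,6,6]}'
python3 -m creep '{"translation":[[0,0,0],[0,0,0]],"delta_rot":[[0,0,0],[0,0,0]],"hand":[6,6]}'
python3 - <<'E'
from m import *
s=read_state(); print(s['position'],R.from_quat(s['ee_rot']).as_matrix().round(3).tolist(),s['joints'].round(2))
im,P=cloud("wrist")
for m,c in comps(im,P,70,100,(abs(P[...,0]-656)<40)&(abs(P[...,1]-34)<40)): print(c,circ(P[m][:,:2]).round(1),np.percentile(P[m][:,2],[50,98]))
E
```

```text
clock: 11.02
position: [654.0, 36.7, 240.4]
ee_rot: [0.283, 0.959, -0.0, -0.002]
contact_force: [-0.4, -0.8, 0.1]
gripper_width: 59.8
grasp_force: 0.0
clock: 11.28
position: [653.0, 34.2, 240.8]
ee_rot: [0.284, 0.959, -0.0, -0.002]
contact_force: [0.3, 0.4, -0.3]
gripper_width: 60.0
grasp_force: 0.0
[652.95603517  34.18096411 240.8216273 ] [[-0.839, 0.545, -0.003], [0.545, 0.839, 0.0], [0.003, -0.002, -1.0]] [ 0.3   0.43  0.1  -0.   -1.25 -2.45]
[259.64371257 177.78742515] [656.6  34.8   7.2] [84.87473382 86.63847401]
```

```bash
python3 -m creep '{"translation":[[0.35,0,-6],[0.35,0,-12],[0.35,0,-17],[0.35,0,-20],[0.35,0,-21.1],[0.35,0,-21.1],[0.35,0,-21.1],[0.35,0,-21.1]],"delta_rot":[[0,0,0],[0,0,0],[0,0,0],[0,0,0],[0,0,0],[0,0,0],[0,0,0],[0,0,0]],"hand":[6,6,6,6,6,4.5,3.8,3.8]}'
python3 -m creep '{"translation":[[0,0,0],[0,0,2],[0,0,8],[0,0,14],[0,0,20],[0,0,22],[0,0,22]],"delta_rot":[[0,0,0],[0,0,0],[0,0,0],[0,0,0],[0,0,0],[0,0,0],[0,0,0]],"hand":[3.8,3.8,3.8,3.8,3.8,3.8,3.8]}'
```

```text
clock: 12.32
position: [658.8, 34.8, 32.0]
ee_rot: [0.284, 0.959, 0.001, 0.0]
contact_force: [-0.0, 0.3, 0.2]
gripper_width: 38.8
grasp_force: 30.9
clock: 13.2
position: [658.5, 34.9, 252.7]
ee_rot: [0.284, 0.959, 0.001, 0.001]
contact_force: [-0.6, -0.1, -0.7]
gripper_width: 38.5
grasp_force: 30.8
```

```bash
python3 -m creep '{"translation":[[-18.1,-40.1,0],[-18.1,-40.1,0],[-18.1,-40.1,0],[-18.1,-40.1,0],[-18.1,-40.1,0],[-18.1,-40.1,0],[-18.1,-40.1,0],[-18.1,-40.1,0]],"delta_rot":[[0,0,0],[0,0,0],[0,0,0],[0,0,0],[0,0,0],[0,0,0],[0,0,0],[0,0,0]],"hand":[3.8,3.8,3.8,3.8,3.8,3.8,3.8,3.8]}'
python3 -m creep '{"translation":[[0,0,0],[0,0,0]],"delta_rot":[[0,0,0],[0,0,0]],"hand":[3.8,3.8]}'
```

```text
clock: 14.2
position: [473.9, -369.1, 247.5]
ee_rot: [0.287, 0.958, 0.0, -0.003]
contact_force: [-0.0, 0.8, -0.2]
gripper_width: 39.1
grasp_force: 30.8
clock: 14.45
position: [477.3, -365.2, 249.4]
ee_rot: [0.283, 0.959, 0.0, -0.002]
contact_force: [0.5, -0.1, -0.1]
gripper_width: 38.4
grasp_force: 30.8
```

```bash
python3 -m creep '{"translation":[[0,0,-4],[0,0,-8],[0,0,-10.5],[0,0,-11.5],[0,0,-11.5]],"delta_rot":[[0,0,0],[0,0,0],[0,0,0],[0,0,0],[0,0,0]],"hand":[3.8,3.8,3.8,3.8,3.8]}'
python3 -m creep '{"translation":[[0,0,0],[0,0,0],[0,0,0],[0,0,4],[0,0,9],[0,0,14],[0,0,14]],"delta_rot":[[0,0,0],[0,0,0],[0,0,0],[0,0,0],[0,0,0],[0,0,0],[0,0,0]],"hand":[4.4,5.5,6,6,6,6,6]}'
python3 - <<'E'
from m import *
im,P=cloud("wrist"); save("w4",im)
E
```

```text
clock: 15.08
position: [479.5, -366.4, 136.4]
ee_rot: [0.283, 0.959, -0.001, 0.002]
contact_force: [3.4, -1.4, 1.0]
gripper_width: 38.5
grasp_force: 30.9
clock: 15.95
position: [478.4, -367.5, 280.6]
ee_rot: [0.284, 0.959, -0.001, 0.004]
contact_force: [-0.4, 0.2, -0.1]
gripper_width: 60.0
grasp_force: 0.0
```

View pics/w4.png

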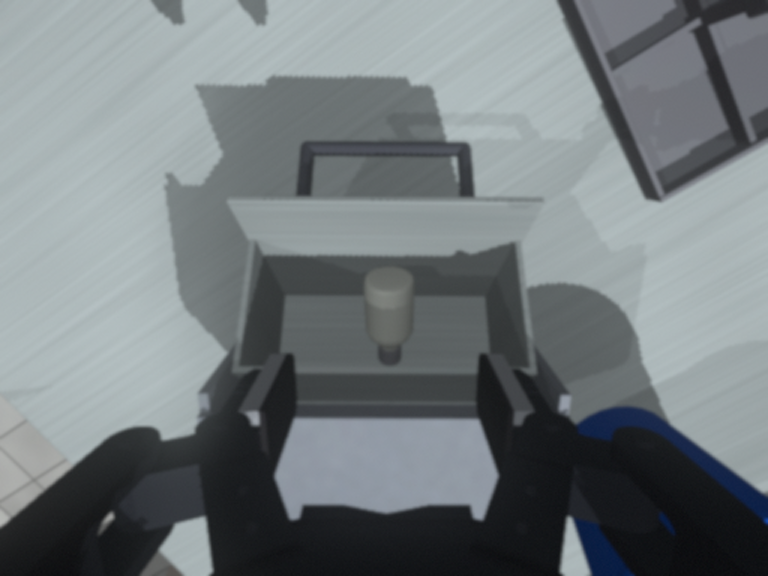

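The wrist view shows the bottle lying inside the bin at (388,310), with the handle bar at row 148. Now I shut the bin, pushing the bar from outside with the tool vertical.

```bash
python3 -m creep '{"translation":[[-5,3.2,0],[-9.3,6.1,0],[-9.3,6.1,-5],[-9.3,6.1,-10],[-9.3,6.1,-15],[-9.3,6.1,-19],[-9.3,6.1,-20.9],[-9.3,6.1,-20.9]],"delta_rot":[[0,0,0],[0,0,0],[0,0,0],[0,0,0],[0,0,0],[0,0,0],[0,0,0],[0,0,0]],"hand":[3,0,0,0,0,0,0,0]}'
python3 -m creep '{"translation":[[0,0,0]],"delta_rot":[[0,0,0]],"hand":[0]}'
python3 - <<'E'
from m import *
p=read_state()['position'];ex=np.array([.837,-.548]);H=np.array([524.1,-396.7]);u0=(p[:2]-H)@ex;print(u0,(p[:2]-H)@np.array([.548,.837]))
for t in (.7,.6,.5,.4,.3,.2,.1,.05,0,-.03):
    u=-50*np.cos(t)-152*np.sin(t)-16;z=152*np.cos(t)-50*np.sin(t)-12
    print(t,((u-u0)*ex/10).round(2).tolist(),round((z-p[2])/10,2))
E
```

```text
clock: 17.0
position: [381.5, -304.5, 63.8]
ee_rot: [0.284, 0.959, 0.0, -0.004]
contact_force: [-0.2, -0.1, -0.0]
gripper_width: -0.1
grasp_force: 0.0
clock: 17.12
position: [384.0, -305.5, 66.5]
ee_rot: [0.284, 0.959, -0.0, -0.001]
contact_force: [-0.2, 0.2, 0.7]
gripper_width: -0.1
grasp_force: 0.0
-167.28666670044404 -0.43728616265556036
0.7 [1.27, -0.83] 0.55
0.6 [2.03, -1.33] 1.87
0.5 [2.89, -1.89] 3.09
0.4 [3.85, -2.52] 4.2
0.3 [4.9, -3.21] 5.19
0.2 [6.03, -3.95] 6.05
0.1 [7.23, -4.73] 6.77
0.05 [7.85, -5.14] 7.08
0 [8.48, -5.55] 7.35
-0.03 [8.86, -5.8] 7.49
```

```bash
python3 -m creep '{"translation":[[1.27,-0.83,0.55],[2.03,-1.33,1.87],[2.89,-1.89,3.09],[3.85,-2.52,4.2],[4.9,-3.21,5.2],[6.03,-3.95,6.05],[7,-4.6,6.6],[7,-4.6,6.6]],"delta_rot":[[0,0,0],[0,0,0],[0,0,0],[0,0,0],[0,0,0],[0,0,0],[0,0,0],[0,0,0]],"hand":[0,0,0,0,0,0,0,0]}'
python3 -m creep '{"translation":[[0.4,-0.26,0.3],[0.9,-0.6,0.5],[1.3,-0.85,0.7],[1.5,-1,0.7]],"delta_rot":[[0,0,0],[0,0,0],[0,0,0],[0,0,0]],"hand":[0,0,0,0]}'
python3 -m creep '{"translation":[[0.1,-0.07,0],[0.1,-0.07,0]],"delta_rot":[[0,0,0],[0,0,0]],"hand":[0,0]}'
```

```text
clock: 18.12
position: [454.2, -351.6, 133.9]
ee_rot: [0.284, 0.959, -0.0, 0.0]
contact_force: [-0.8, 0.4, -0.2]
gripper_width: -0.2
grasp_force: 0.3
clock: 18.62
position: [469.4, -361.7, 139.6]
ee_rot: [0.284, 0.959, -0.0, -0.001]
contact_force: [-2.8, 1.6, 3.1]
gripper_width: 0.4
grasp_force: 1.7
clock: 18.88
position: [470.1, -362.2, 139.1]
ee_rot: [0.284, 0.959, -0.0, -0.001]
contact_force: [-1.9, 1.1, 1.5]
gripper_width: 0.1
grasp_force: 1.2
```

```bash
python3 -m creep '{"translation":[[0.17,-0.11,0],[0.17,-0.11,0]],"delta_rot":[[0,0,0],[0,0,0]],"hand":[0,0]}'
python3 -m creep '{"translation":[[0.17,-0.11,0],[0.17,-0.11,0]],"delta_rot":[[0,0,0],[0,0,0]],"hand":[0,0]}'
python3 -m creep '{"translation":[[0.17,-0.11,0],[0.17,-0.11,0]],"delta_rot":[[0,0,0],[0,0,0]],"hand":[0,0]}'
```

```text
clock: 19.12
position: [471.8, -363.3, 139.3]
ee_rot: [0.284, 0.959, -0.0, -0.001]
contact_force: [-2.1, 1.8, 2.1]
gripper_width: -0.1
grasp_force: 1.3
clock: 19.38
position: [473.5, -364.4, 139.3]
ee_rot: [0.284, 0.959, -0.0, -0.001]
contact_force: [-1.8, 1.3, 1.7]
gripper_width: -0.0
grasp_force: 1.2
clock: 19.62
position: [475.3, -365.6, 139.3]
ee_rot: [0.284, 0.959, -0.0, -0.001]
contact_force: [-1.5, 0.6, 1.6]
gripper_width: -0.2
grasp_force: 1.1
```

```bash
python3 -m creep '{"translation":[[0.25,-0.17,0],[0.25,-0.17,0]],"delta_rot":[[0,0,0],[0,0,0]],"hand":[0,0]}'
python3 -m creep '{"translation":[[0.17,-0.11,0],[0.17,-0.11,0]],"delta_rot":[[0,0,0],[0,0,0]],"hand":[0,0]}'
python3 - <<'E'
from m import *
im,P=cloud("scene");X,Y,Z=[P[...,i] for i in range(3)]
im,P=cloud("wrist"); save("w5",im)
X,Y,Z=[P[...,i] for i in range(3)];ex=np.array([.837,-.548]);ey=np.array([.548,.837])
u=(X-524.1)*ex[0]+(Y+396.7)*ex[1]; w=(X-524.1)*ey[0]+(Y+396.7)*ey[1]
for a,b in ((-50,-25),(25,50)):
    q=(Z>135)&(Z<162)&(u<-25)&(u>-90)&(w>a)&(w<b);print(q.sum(),np.percentile(u[q],[5,50,95]),np.percentile(Z[q],[5,50,95]))
    q=(Z>160)&(Z<175)&(u<40)&(u>-90)&(w>a*1.7)&(w<b*1.7);print("edge",q.sum(),np.percentile(u[q],[5,50,95]),np.percentile(Z[q],[5,50,95]))
E
```

```text
clock: 19.88
position: [478.0, -367.3, 139.3]
ee_rot: [0.284, 0.959, -0.0, -0.0]
contact_force: [-2.0, 1.6, 1.6]
gripper_width: 0.1
grasp_force: 0.9
clock: 20.12
position: [479.5, -368.3, 139.3]
ee_rot: [0.284, 0.959, -0.0, -0.001]
contact_force: [-1.9, 0.7, 1.4]
gripper_width: -0.1
grasp_force: 1.0
214 [-41.75626656 -37.18114838 -34.76313704] [135.74946525 142.69978016 156.18138407]
edge 443 [-42.46979862 -40.12023982 -38.23922525] [160.053608   160.54245819 161.46745677]
446 [-69.12038957 -44.40475161 -35.00424985] [135.51439802 141.05686049 149.8524703 ]
edge 383 [-42.18899242 -39.77614872 -38.27044853] [160.05937561 160.53328662 161.29440559]
```

View pics/w5.png

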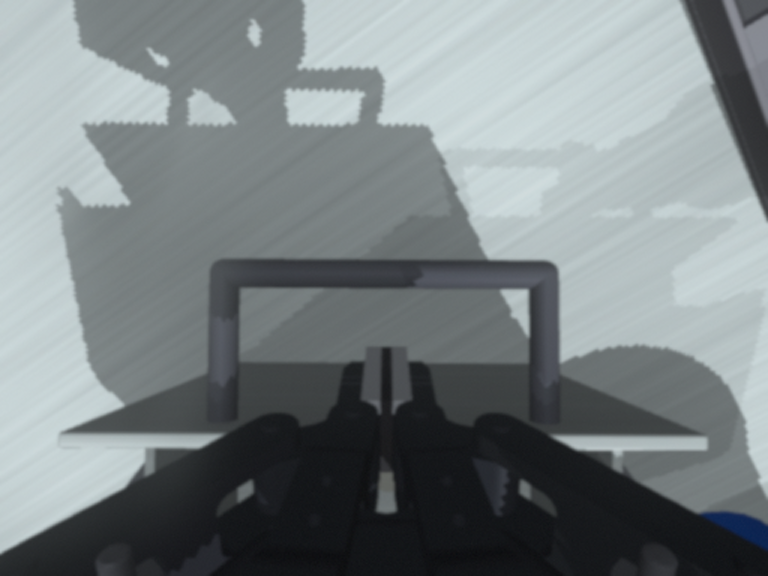

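The fingers went in behind the bar and are pushing the front plate directly. The plate top is at u=-40, which means a tilt of about 0.24. That works too, so I keep pushing.

```bash
python3 -m creep '{"translation":[[0.5,-0.33,0.2],[1,-0.66,0.4],[1.4,-0.92,0.6],[1.8,-1.18,0.6],[2.1,-1.38,0.6],[2.1,-1.38,0.6]],"delta_rot":[[0,0,0],[0,0,0],[0,0,0],[0,0,0],[0,0,0],[0,0,0]],"hand":[0,0,0,0,0,0]}'
python3 -m creep '{"translation":[[0.25,-0.17,0],[0.25,-0.17,0]],"delta_rot":[[0,0,0],[0,0,0]],"hand":[0,0]}'
python3 -m creep '{"translation":[[0.25,-0.17,0],[0.25,-0.17,0]],"delta_rot":[[0,0,0],[0,0,0]],"hand":[0,0]}'
```

```text
clock: 20.98
position: [501.0, -382.4, 145.5]
ee_rot: [0.284, 0.959, -0.0, 0.0]
contact_force: [0.8, 0.8, -0.3]
gripper_width: 0.1
grasp_force: 0.0
clock: 21.22
position: [502.9, -383.8, 145.3]
ee_rot: [0.284, 0.959, -0.0, -0.001]
contact_force: [-0.2, 0.2, 0.3]
gripper_width: 0.0
grasp_force: 0.4
clock: 21.48
position: [505.5, -385.6, 145.3]
ee_rot: [0.284, 0.959, -0.0, -0.001]
contact_force: [-0.2, 0.7, -0.3]
gripper_width: -0.1
grasp_force: 0.4
```

```bash
for i in 1; do python3 -m creep '{"translation":[[0.2,-0.13,0],[0.2,-0.13,0]],"delta_rot":[[0,0,0],[0,0,0]],"hand":[0,0]}'; done
python3 - <<'E'
from m import *
im,P=cloud("wrist"); X,Y,Z=[P[...,i] for i in range(3)];ex=np.array([.837,-.548]);ey=np.array([.548,.837])
u=(X-524.1)*ex[0]+(Y+396.7)*ex[1]; w=(X-524.1)*ey[0]+(Y+396.7)*ey[1]
for a,b in ((-50,-20),(20,50)):
    q=(Z>140)&(Z<162)&(u<-25)&(u>-90)&(w>a)&(w<b);print(q.sum(),np.percentile(u[q],[5,50,95]),np.percentile(Z[q],[5,50,95]))
    q=(Z>160)&(Z<175)&(u<40)&(u>-90)&(w>a*1.7)&(w<b*1.7);print("edge",q.sum(),np.percentile(u[q],[5,50,95]),np.percentile(Z[q],[5,50,95]))
E
```

```text
clock: 21.72
position: [507.4, -386.9, 145.3]
ee_rot: [0.284, 0.959, -0.0, -0.001]
contact_force: [-0.7, 0.2, 1.0]
gripper_width: 0.1
grasp_force: 0.5
1347 [-61.64842241 -57.99202619 -53.00593962] [146.34764513 149.4832526  150.82957932]
edge 1217 [-9.27967409 -8.25262859 -4.76204752] [160.71041658 166.59548859 168.03779508]
1583 [-61.4526721  -56.93053864 -33.54921715] [146.35087631 149.30202241 150.88429748]
edge 1158 [-9.04642539 -8.12850257 -4.88266385] [160.78832944 166.40136359 167.95028521]
```

```bash
python3 -m creep '{"translation":[[0.3,-0.2,0],[0.3,-0.2,0]],"delta_rot":[[0,0,0],[0,0,0]],"hand":[0,0]}'
python3 -m creep '{"translation":[[0.2,-0.13,0],[0.2,-0.13,0]],"delta_rot":[[0,0,0],[0,0,0]],"hand":[0,0]}'
python3 -m creep '{"translation":[[0.1,-0.07,0],[0.1,-0.07,0]],"delta_rot":[[0,0,0],[0,0,0]],"hand":[0,0]}'
python3 -m creep '{"translation":[[0.1,-0.07,0],[0.1,-0.07,0]],"delta_rot":[[0,0,0],[0,0,0]],"hand":[0,0]}'
```

```text
clock: 22.02
position: [510.6, -388.9, 145.2]
ee_rot: [0.284, 0.959, -0.0, -0.001]
contact_force: [0.2, -0.0, 0.9]
gripper_width: -0.0
grasp_force: 0.3
clock: 22.28
position: [512.5, -390.1, 145.3]
ee_rot: [0.284, 0.959, -0.0, -0.001]
contact_force: [-0.9, 0.1, 0.8]
gripper_width: 0.1
grasp_force: 0.4
clock: 22.52
position: [513.3, -390.7, 145.3]
ee_rot: [0.284, 0.959, -0.0, -0.001]
contact_force: [-0.3, 0.8, 0.6]
gripper_width: 0.2
grasp_force: 0.6
clock: 22.78
position: [514.3, -391.4, 145.3]
ee_rot: [0.284, 0.959, -0.0, -0.001]
contact_force: [-1.2, 0.3, 1.0]
gripper_width: -0.1
grasp_force: 0.6
```

```bash
python3 -m creep '{"translation":[[0.1,-0.07,0],[0.1,-0.07,0]],"delta_rot":[[0,0,0],[0,0,0]],"hand":[0,0]}' | grep -E "pos|contact"
python3 -m creep '{"translation":[[0.1,-0.07,0],[0.1,-0.07,0]],"delta_rot":[[0,0,0],[0,0,0]],"hand":[0,0]}'| grep -E "pos|contact"
python3 - <<'E'
from m import *
im,P=cloud("wrist"); X,Y,Z=[P[...,i] for i in range(3)];ex=np.array([.837,-.548]);ey=np.array([.548,.837])
u=(X-524.1)*ex[0]+(Y+396.7)*ex[1]; w=(X-524.1)*ey[0]+(Y+396.7)*ey[1]
for a,b in ((-50,-20),(20,50)):
    q=(Z>140)&(Z<162)&(u<-25)&(u>-90)&(w>a)&(w<b);print(q.sum(),np.percentile(u[q],[5,50,95]),np.percentile(Z[q],[5,50,95]))
    q=(Z>160)&(Z<175)&(u<40)&(u>-90)&(w>a*1.7)&(w<b*1.7);print("edge",q.sum(),np.percentile(u[q],[5,50,95]),np.percentile(Z[q],[5,50,95]))
E
```

```text
position: [515.4, -392.1, 145.3]
contact_force: [-1.5, 1.6, 1.2]
position: [516.4, -392.9, 145.3]
contact_force: [-0.5, 1.2, 0.4]
1422 [-52.19405277 -48.56909303 -43.57735198] [150.15799639 153.50375066 154.97039442]
edge 1313 [1.38263759 2.20173406 5.76456367] [160.82570837 167.03328215 168.77068982]
1569 [-52.00907293 -47.84622056 -32.79270444] [150.21120617 153.33789486 154.88111928]
edge 1275 [1.58108599 2.42176622 5.80065667] [160.87112662 166.83113272 168.62333347]
```

```bash
python3 -m creep '{"translation":[[0.1,-0.07,0],[0.1,-0.07,0]],"delta_rot":[[0,0,0],[0,0,0]],"hand":[0,0]}' | grep -E "pos|contact"
python3 -m creep '{"translation":[[0.1,-0.07,0],[0.1,-0.07,0]],"delta_rot":[[0,0,0],[0,0,0]],"hand":[0,0]}'| grep -E "pos|contact"
python3 -m creep '{"translation":[[0.1,-0.07,0],[0.1,-0.07,0]],"delta_rot":[[0,0,0],[0,0,0]],"hand":[0,0]}'| grep -E "pos|contact"
```

```text
position: [517.3, -393.5, 145.3]
contact_force: [-0.6, 2.1, 1.0]
position: [518.4, -394.2, 145.3]
contact_force: [-0.9, 0.8, 0.9]
position: [519.4, -395.0, 145.2]
contact_force: [-0.6, 0.5, 1.2]
```

```bash
python3 -m creep '{"translation":[[0.1,-0.07,0],[0.1,-0.07,0]],"delta_rot":[[0,0,0],[0,0,0]],"hand":[0,0]}' | grep -E "pos|contact"
python3 -m creep '{"translation":[[0.1,-0.07,0],[0.1,-0.07,0]],"delta_rot":[[0,0,0],[0,0,0]],"hand":[0,0]}'| grep -E "pos|contact"
python3 -m creep '{"translation":[[0.1,-0.07,0],[0.1,-0.07,0]],"delta_rot":[[0,0,0],[0,0,0]],"hand":[0,0]}'| grep -E "pos|contact"
python3 - <<'E'
from m import *
im,P=cloud("wrist"); save("w6",im); X,Y,Z=[P[...,i] for i in range(3)];ex=np.array([.837,-.548]);ey=np.array([.548,.837])
u=(X-524.1)*ex[0]+(Y+396.7)*ex[1]; w=(X-524.1)*ey[0]+(Y+396.7)*ey[1]
for a,b in ((-50,-20),(20,50)):
    q=(Z>140)&(Z<162)&(u<-25)&(u>-90)&(w>a)&(w<b);print(q.sum(),np.percentile(u[q],[5,50,95]),np.percentile(Z[q],[5,50,95]))
    q=(Z>160)&(Z<175)&(u<40)&(u>-90)&(w>a*1.7)&(w<b*1.7);print("edge",q.sum(),np.percentile(u[q],[5,50,95]),np.percentile(Z[q],[5,50,95]))
E
```

```text
position: [520.4, -395.7, 145.3]
contact_force: [-0.5, 0.3, 0.6]
position: [521.3, -396.4, 145.3]
contact_force: [-0.5, 0.3, 0.5]
position: [522.3, -397.0, 145.2]
contact_force: [-1.0, 1.3, 0.5]
1466 [-45.55271276 -41.9773442  -37.01663224] [152.82996956 155.88048178 157.29049057]
edge 1371 [ 8.54630964  9.40120621 13.13745397] [160.85248355 166.91900687 168.83196868]
1592 [-45.54650762 -41.69013692 -32.6119676 ] [152.21841791 155.689424   157.26956883]
edge 1331 [ 8.79128508  9.55399613 13.12219163] [160.7365271  166.82441145 168.67749541]
```

```bash
python3 -m creep '{"translation":[[0.17,-0.11,0],[0.17,-0.11,0]],"delta_rot":[[0,0,0],[0,0,0]],"hand":[0,0]}' | grep -E "pos|contact"
python3 -m creep '{"translation":[[0.17,-0.11,0],[0.17,-0.11,0]],"delta_rot":[[0,0,0],[0,0,0]],"hand":[0,0]}'| grep -E "pos|contact"
python3 -m creep '{"translation":[[0.17,-0.11,0],[0.17,-0.11,0]],"delta_rot":[[0,0,0],[0,0,0]],"hand":[0,0]}'| grep -E "pos|contact"
```

```text
position: [523.5, -397.9, 145.2]
contact_force: [-1.8, 2.6, 2.3]
position: [523.5, -397.9, 145.2]
contact_force: [-5.2, 5.6, 4.1]
position: [523.5, -397.9, 145.2]
contact_force: [-9.4, 9.7, 7.6]
```

View pics/w6.png

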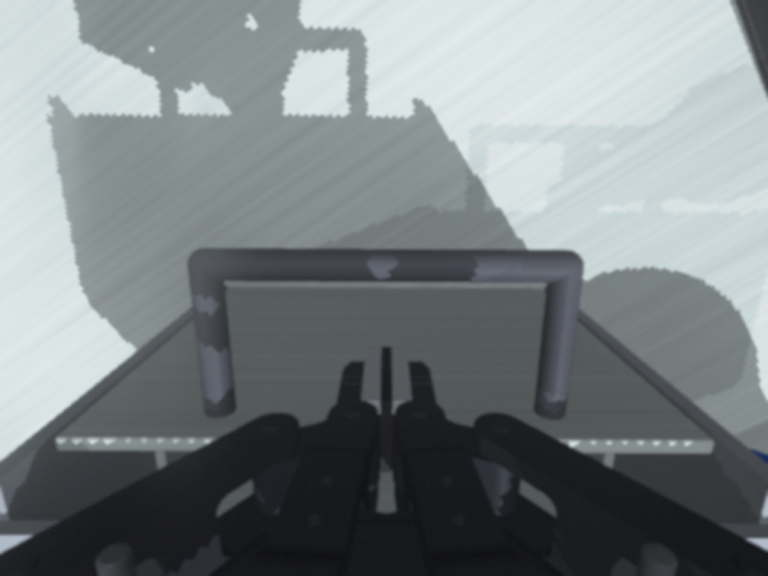

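The bin is against its hard stop: the tool stays put while the force climbs to about 14 N. It had been slightly ajar at the start. Now I back out and go to the first pot.

```bash
python3 -m creep '{"translation":[[-0.5,0.33,0],[-1.1,0.75,1],[-1.1,0.75,6],[-1.1,0.75,10],[-1.1,0.75,10]],"delta_rot":[[0,0,0],[0,0,0],[0,0,0],[0,0,0],[0,0,0]],"hand":[0,0,0,0,0]}'
python3 -m creep '{"translation":[[15,52,-1],[15,52,-1],[15,52,-1],[15,52,-1],[15,52,-1],[15,52,-1],[15,52,-1],[15,52,-1]],"delta_rot":[[0,0,33],[0,0,33],[0,0,33],[0,0,33],[0,0,33],[0,0,33],[0,0,33],[0,0,33]],"hand":[3,7.5,7.5,7.5,7.5,7.5,7.5,7.5]}'
cat > look.py <<'E'
from m import *
import sys
def look(n="wrist"):
    im,P=cloud(n);X,Y,Z=[P[...,i] for i in range(3)]; s=read_state()
    M=R.from_quat(s['ee_rot']).as_matrix();print(n,"tcp",s['position'].round(1),"yaw",np.degrees(np.arctan2(M[1,1],M[0,1])).round(2),"z",M[:,2].round(3),"q",s['joints'][[4,5]].round(2))
    for m,c in comps(im,P,48,75,orange(im)&(X>300)&(X<800)&(Y>-250)&(Y<350)):
        Q=P[m]; zt=np.percentile(Q[:,2],90); q=Q[Q[:,2]>zt-5]
        if len(q)>20:
            f=circ(q[:,:2]); print(" pot",c.round(),f.round(1),zt.round(1),len(q))
    return im,P
if __name__=="__main__":
    for n in sys.argv[1:]: look(n)
E
python3 look.py wrist top
```

```text
clock: 26.25
position: [518.4, -394.3, 251.0]
ee_rot: [0.284, 0.959, -0.002, 0.005]
contact_force: [-0.8, -0.3, -0.9]
gripper_width: 0.2
grasp_force: 0.0
clock: 27.25
position: [655.2, 89.6, 235.8]
ee_rot: [0.0, 1.0, -0.0, -0.001]
contact_force: [1.0, -0.5, -0.7]
gripper_width: 75.0
grasp_force: 0.0
wrist tcp [657.1  96.3 234.6] yaw 90.33 z [ 0.001  0.001 -1.   ] q [-1.24 -1.95]
 pot [325.  23.] [497.2 148.1  24.9] 58.8 368
 pot [306.  95.] [577.9 127.   25.2] 58.7 448
 pot [291. 187.] [672.6 118.5  25.3] 58.7 409
 pot [193. 246.] [787.6 -12.   59.9] 74.2 53
top tcp [655.9  93.2 234.4] yaw 90.34 z [-0.002  0.    -1.   ] q [-1.24 -1.95]
 pot [212. 212.] [577.  128.   25.3] 59.9 35
 pot [206. 236.] [495.6 149.2  25.2] 61.2 34
 pot [210. 257.] [417.  136.3  25.2] 61.0 22
```

```bash
python3 -m creep '{"translation":[[1.7,2.6,0],[1.7,2.6,-5],[1.7,2.6,-10],[1.7,2.6,-14],[1.7,2.6,-14],[1.7,2.6,-14]],"delta_rot":[[0,0,0],[0,0,0],[0,0,0],[0,0,0],[0,0,0],[0,0,0]],"hand":[7.5,7.5,7.5,7.5,7.5,7.5]}'; python3 look.py wrist
```

```text
clock: 28.1
position: [673.2, 113.5, 97.9]
ee_rot: [-0.0, 1.0, -0.0, 0.001]
contact_force: [1.2, -0.7, -0.1]
gripper_width: 74.8
grasp_force: 0.0
wrist tcp [673.5 113.8  98.6] yaw 90.01 z [ 0.003  0.    -1.   ] q [-0.98 -1.97]
 pot [282.  48.] [577.9 126.6  25.3] 58.7 2240
 pot [263. 217.] [672.4 118.1  25.4] 58.6 1633
 pot [ 85. 298.] [-33698.9   1105.4  34454.8] 53.1 61
```

```bash
python3 -m creep '{"translation":[[-0.1,0.48,-2],[-0.1,0.48,-5],[-0.1,0.48,-7],[-0.1,0.48,-7],[-0.1,0.48,-7],[-0.1,0.48,-7],[-0.1,0.48,-7],[-0.1,0.48,-7]],"delta_rot":[[0,0,0],[0,0,0],[0,0,0],[0,0,0],[0,0,0],[0,0,0],[0,0,0],[0,0,0]],"hand":[7.5,7.5,7.5,7,6.5,6,5.7,5.6]}'
python3 -m creep '{"translation":[[0,0,0],[0,0,0]],"delta_rot":[[0,0,0],[0,0,0]],"hand":[5.55,5.5]}'
python3 -m creep '{"translation":[[0,0,0],[0,0,0]],"delta_rot":[[0,0,0],[0,0,0]],"hand":[5.47,5.47]}'
```

```text
clock: 29.15
position: [671.0, 118.3, 26.6]
ee_rot: [0.0, 1.0, -0.0, -0.001]
contact_force: [-0.1, -1.6, -0.0]
gripper_width: 55.8
grasp_force: 0.3
clock: 29.4
position: [671.0, 118.2, 26.2]
ee_rot: [0.0, 1.0, -0.0, -0.001]
contact_force: [0.3, -1.6, 1.0]
gripper_width: 55.1
grasp_force: 1.8
clock: 29.65
position: [671.0, 118.3, 26.3]
ee_rot: [0.0, 1.0, -0.0, -0.001]
contact_force: [0.1, -1.4, 1.6]
gripper_width: 54.6
grasp_force: 4.0
```

```bash
python3 -m creep '{"translation":[[0,0,0],[0,0,0]],"delta_rot":[[0,0,0],[0,0,0]],"hand":[5.42,5.38]}'
python3 -m creep '{"translation":[[0,0,1.5],[0,0,4],[0,0,4]],"delta_rot":[[0,0,0],[0,0,0],[0,0,0]],"hand":[5.38,5.38,5.38]}'
```

```text
clock: 29.9
position: [671.0, 118.2, 26.4]
ee_rot: [0.0, 1.0, -0.0, -0.001]
contact_force: [-0.8, -2.0, 4.3]
gripper_width: 54.2
grasp_force: 15.0
clock: 30.28
position: [672.5, 119.3, 68.6]
ee_rot: [-0.0, 1.0, 0.001, 0.002]
contact_force: [0.2, 0.0, 0.2]
gripper_width: 53.6
grasp_force: 15.1
```

```bash
python3 -m creep '{"translation":[[0,0,4],[-4,-6,6],[-13.9,-22.6,6],[-13.9,-22.6,6],[-13.9,-22.6,6],[-13.9,-22.6,6],[-13.9,-22.6,6],[-13.9,-22.6,6]],"delta_rot":[[0,0,0],[0,0,-1.5],[0,0,-1.5],[0,0,-1.5],[0,0,-1.5],[0,0,-1.5],[0,0,-1.5],[0,0,-1.5]],"hand":[5.38,5.38,5.38,5.38,5.38,5.38,5.38,5.38]}'
python3 - <<'E'
from look import *
im,P=look(); save("w7",im)
X,Y,Z=[P[...,i] for i in range(3)]
np.savez("/tmp/w7",im=im,P=P)
im,P=cloud("top");np.savez("/tmp/t7",im=im,P=P)
E
```

```text
clock: 31.28
position: [532.7, -106.8, 125.8]
ee_rot: [0.013, 1.0, -0.0, -0.001]
contact_force: [0.6, 0.4, -1.4]
gripper_width: 54.3
grasp_force: 15.2
wrist tcp [ 532.8 -106.6  125.8] yaw 88.56 z [-0.001 -0.    -1.   ] q [-0.88 -1.7 ]
```

View pics/w7.png

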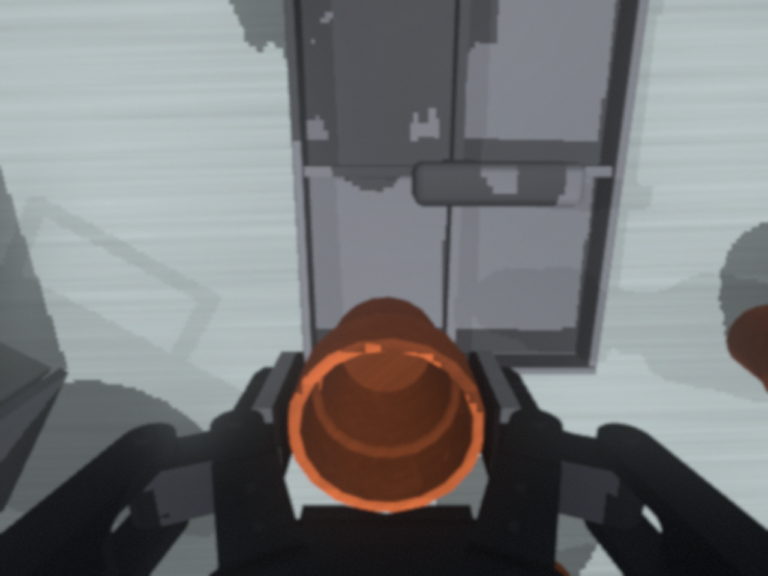

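The pot hangs upright between the pads at (388,420), over the far right cell of the tray. The tray handle is at (500,183). I lower it now.

```bash
python3 -m creep '{"translation":[[0,-0.1,-4],[0,-0.1,-7],[0,-0.1,-8.5],[0,-0.1,-9.3],[0,-0.1,-9.3]],"delta_rot":[[0,0,0],[0,0,0],[0,0,0],[0,0,0],[0,0,0]],"hand":[5.38,5.38,5.38,5.38,5.38]}'
python3 -m creep '{"translation":[[0,0,-0.1],[0,0,-0.1]],"delta_rot":[[0,0,0],[0,0,0]],"hand":[5.38,5.38]}'
```

```text
clock: 32.0
position: [532.3, -108.4, 33.1]
ee_rot: [0.013, 1.0, -0.0, -0.001]
contact_force: [-0.6, 0.3, -0.6]
gripper_width: 54.1
grasp_force: 15.2
clock: 32.25
position: [532.4, -108.6, 32.8]
ee_rot: [0.013, 1.0, -0.0, 0.0]
contact_force: [-0.2, 0.2, -0.6]
gripper_width: 54.4
grasp_force: 15.2
```

```bash
python3 -m creep '{"translation":[[0,0,-0.1],[0,0,-0.15]],"delta_rot":[[0,0,0],[0,0,0]],"hand":[5.38,5.38]}' | grep -E "pos|contact"
python3 -m creep '{"translation":[[0,0,0],[0,0,0],[0,0,0],[0,0,2],[0,0,7],[0,0,13],[0,0,16]],"delta_rot":[[0,0,0],[0,0,0],[0,0,0],[0,0,0],[0,0,0],[0,0,0],[0,0,0]],"hand":[5.6,6.1,6.6,6.6,6.6,7,7.5]}'
python3 -m creep '{"translation":[[4.2,23.5,-1],[4.2,23.5,-1],[4.2,23.5,-1],[4.2,23.5,-1],[4.2,23.5,-1],[4.2,23.5,-1],[4.2,23.5,-1]],"delta_rot":[[0,0,1.5],[0,0,1.5],[0,0,1.5],[0,0,1.5],[0,0,1.5],[0,0,1.5],[0,0,1.5]],"hand":[7.5,7.5,7.5,7.5,7.5,7.5,7.5]}'; python3 look.py wrist top
```

```text
position: [532.5, -108.8, 31.3]
contact_force: [-0.9, -0.8, 6.1]
clock: 33.38
position: [533.1, -108.7, 194.2]
ee_rot: [0.013, 1.0, -0.0, 0.002]
contact_force: [0.0, 0.1, -0.2]
gripper_width: 75.0
grasp_force: 0.0
clock: 34.25
position: [573.6, 125.2, 180.6]
ee_rot: [0.001, 1.0, -0.0, -0.001]
contact_force: [0.4, 0.7, 0.5]
gripper_width: 74.8
grasp_force: 0.0
wrist tcp [573.7 125.1 180.7] yaw 89.9 z [-0.002 -0.001 -1.   ] q [-1.05 -2.06]
 pot [267.  16.] [418.3 134.4  25.4] 58.8 472
 pot [285.  91.] [495.9 147.8  25.4] 58.8 934
 pot [  9. 136.] [ 533.6 -108.8   27.3] 63.8 389
 pot [258. 187.] [576.9 126.7  25.5] 58.6 776
top tcp [573.8 125.2 180.7] yaw 89.9 z [-0.002 -0.001 -1.   ] q [-1.05 -2.06]
 pot [279. 226.] [ 533.4 -106.4   25.4] 66.8 37
 pot [205. 236.] [495.8 149.1  25.1] 60.1 33
 pot [208. 259.] [416.8 135.6  25.3] 61.2 29
```

```bash
python3 -m creep '{"translation":[[0.3,0.2,-5],[0.3,0.2,-10],[0.3,0.2,-13.5],[0.3,0.2,-15.3],[0.3,0.2,-15.3],[0.3,0.2,-15.3],[0.3,0.2,-15.3],[0.3,0.2,-15.3]],"delta_rot":[[0,0,0],[0,0,0],[0,0,0],[0,0,0],[0,0,0],[0,0,0],[0,0,0],[0,0,0]],"hand":[7.5,7.5,7.5,7.5,7,6.3,5.8,5.6]}'
python3 -m creep '{"translation":[[0,0,0],[0,0,0],[0,0,0],[0,0,0]],"delta_rot":[[0,0,0],[0,0,0],[0,0,0],[0,0,0]],"hand":[5.5,5.45,5.4,5.38]}'
```

```text
clock: 35.35
position: [577.5, 128.3, 28.8]
ee_rot: [0.0, 1.0, -0.0, 0.0]
contact_force: [0.3, -1.8, 2.2]
gripper_width: 56.3
grasp_force: 1.5
clock: 35.85
position: [577.9, 128.2, 29.2]
ee_rot: [-0.0, 1.0, -0.0, 0.0]
contact_force: [0.4, -3.2, 7.1]
gripper_width: 53.8
grasp_force: 26.6
```

```bash
python3 -m creep '{"translation":[[0,0,0],[0,0,0],[0,0,2],[0,0,4]],"delta_rot":[[0,0,0],[0,0,0],[0,0,0],[0,0,0]],"hand":[5.43,5.45,5.45,5.45]}'
python3 -m creep '{"translation":[[0,0,4],[-1,-4,6],[-4.3,-15.5,6],[-4.3,-15.5,6],[-4.3,-15.5,6],[-4.3,-15.5,6],[-4.3,-15.5,6],[-4.3,-15.5,6]],"delta_rot":[[0,0,0],[0,0,-1.5],[0,0,-1.5],[0,0,-1.5],[0,0,-1.5],[0,0,-1.5],[0,0,-1.5],[0,0,-1.5]],"hand":[5.45,5.45,5.45,5.45,5.45,5.45,5.45,5.45]}'
```

```text
clock: 36.35
position: [576.3, 128.4, 67.5]
ee_rot: [0.0, 1.0, -0.0, -0.001]
contact_force: [-0.7, -0.1, -0.4]
gripper_width: 54.6
grasp_force: 19.9
clock: 37.35
position: [534.2, -25.6, 127.4]
ee_rot: [0.012, 1.0, -0.0, -0.001]
contact_force: [-0.1, 0.6, -1.5]
gripper_width: 54.8
grasp_force: 19.9
```

```bash
python3 -m creep '{"translation":[[0.1,0,-4],[0.1,0,-7],[0.1,0,-8.5],[0.1,0,-9.2],[0.1,0,-9.3]],"delta_rot":[[0,0,0],[0,0,0],[0,0,0],[0,0,0],[0,0,0]],"hand":[5.45,5.45,5.45,5.45,5.45]}'| grep -E "pos|contact"
python3 -m creep '{"translation":[[0,0,-0.1],[0,0,-0.1]],"delta_rot":[[0,0,0],[0,0,0]],"hand":[5.45,5.45]}'| grep -E "pos|contact"
python3 -m creep '{"translation":[[0,0,-0.1],[0,0,-0.1]],"delta_rot":[[0,0,0],[0,0,0]],"hand":[5.45,5.45]}'| grep -E "pos|contact"
```

```text
position: [535.4, -26.4, 34.8]
contact_force: [-0.1, -0.2, -0.8]
position: [535.4, -26.5, 34.3]
contact_force: [-0.1, 0.4, -0.6]
position: [536.2, -26.5, 34.1]
contact_force: [0.1, -0.2, 5.9]
```

Contact. I release and go to pot C.

```bash
python3 -m creep '{"translation":[[0,0,0],[0,0,0],[0,0,0],[0,0,2],[0,0,7],[0,0,13],[0,0,15]],"delta_rot":[[0,0,0],[0,0,0],[0,0,0],[0,0,0],[0,0,0],[0,0,0],[0,0,0]],"hand":[5.6,6.1,6.6,6.6,6.6,7,7.5]}'| grep -E "pos|contact"
python3 -m creep '{"translation":[[-4,17.4,-1],[-4,17.4,-1],[-4,17.4,-1],[-4,17.4,-1],[-4,17.4,-1],[-4,17.4,-1],[-4,17.4,-1]],"delta_rot":[[0,0,1.5],[0,0,1.5],[0,0,1.5],[0,0,1.5],[0,0,1.5],[0,0,1.5],[0,0,1.5]],"hand":[7.5,7.5,7.5,7.5,7.5,7.5,7.5]}'| grep -E "pos|contact"; python3 look.py wrist top
```

```text
position: [536.6, -26.4, 186.6]
contact_force: [0.9, -0.7, -0.2]
position: [495.1, 146.3, 172.5]
contact_force: [0.6, 0.6, -0.3]
wrist tcp [495.1 146.4 172.5] yaw 89.89 z [-0.002 -0.001 -1.   ] q [-0.98 -2.17]
 pot [240.  90.] [417.4 134.6  25.4] 58.8 1022
 pot [258. 186.] [495.  148.1  25.4] 58.7 835
 pot [ 64. 229.] [535.  -26.7  25.7] 63.6 1080
 pot [  6. 227.] [ 532.8 -113.2   32.3] 63.0 224
top tcp [495.1 146.6 172.6] yaw 89.91 z [-0.002 -0.001 -1.   ] q [-0.98 -2.17]
 pot [257. 225.] [535.2 -26.1  25.4] 66.0 38
 pot [279. 226.] [ 533.3 -106.3   25.6] 65.1 45
 pot [209. 259.] [416.9 136.2  25.5] 60.9 32
```

```bash
python3 -m creep '{"translation":[[0,0.2,-5],[0,0.2,-10],[0,0.2,-13],[0,0.2,-14.5],[0,0.2,-14.5],[0,0.2,-14.5],[0,0.2,-14.5],[0,0.2,-14.5]],"delta_rot":[[0,0,0],[0,0,0],[0,0,0],[0,0,0],[0,0,0],[0,0,0],[0,0,0],[0,0,0]],"hand":[7.5,7.5,7.5,7.5,7,6.3,5.8,5.6]}'| grep -E "pos|contact|gr"
python3 -m creep '{"translation":[[0,0,0],[0,0,0],[0,0,0],[0,0,0]],"delta_rot":[[0,0,0],[0,0,0],[0,0,0],[0,0,0]],"hand":[5.55,5.5,5.46,5.46]}'| grep -E "pos|contact|gr"
```

```text
position: [495.6, 149.6, 28.8]
contact_force: [0.3, -1.7, 4.1]
gripper_width: 56.1
grasp_force: 3.9
position: [495.9, 149.6, 29.1]
contact_force: [-0.4, -1.3, 6.8]
gripper_width: 55.0
grasp_force: 20.0
```

```bash
python3 -m creep '{"translation":[[0,0,2],[0,0,8],[-2,-5,13],[-8.7,-25.3,13],[-8.7,-25.3,13],[-8.7,-25.3,13],[-8.7,-25.3,13],[-8.7,-25.3,13]],"delta_rot":[[0,0,0],[0,0,0],[0,0,-1.5],[0,0,-1.5],[0,0,-1.5],[0,0,-1.5],[0,0,-1.5],[0,0,-1.5]],"hand":[5.46,5.46,5.46,5.46,5.46,5.46,5.46,5.46]}'
python3 -m creep '{"translation":[[0,0,0],[0,0,0]],"delta_rot":[[0,0,0],[0,0,0]],"hand":[5.46,5.46]}'
```

```text
clock: 42.82
position: [406.7, -105.2, 157.7]
ee_rot: [0.015, 1.0, -0.0, -0.001]
contact_force: [0.2, 0.8, -0.6]
gripper_width: 55.0
grasp_force: 20.2
clock: 43.08
position: [408.3, -102.9, 157.5]
ee_rot: [0.012, 1.0, -0.0, -0.001]
contact_force: [0.7, 0.5, -1.0]
gripper_width: 54.8
grasp_force: 20.2
```

```bash
python3 -m creep '{"translation":[[-0.1,-0.15,-4],[-0.1,-0.15,-8],[-0.1,-0.15,-11],[-0.1,-0.15,-12],[-0.1,-0.15,-12.3],[-0.1,-0.15,-12.3]],"delta_rot":[[0,0,0],[0,0,0],[0,0,0],[0,0,0],[0,0,0],[0,0,0]],"hand":[5.46,5.46,5.46,5.46,5.46,5.46]}'| grep -E "pos|contact"
python3 -m creep '{"translation":[[0,0,-0.1],[0,0,-0.1]],"delta_rot":[[0,0,0],[0,0,0]],"hand":[5.46,5.46]}'| grep -E "pos|contact"
python3 -m creep '{"translation":[[0,0,-0.1],[0,0,-0.1]],"delta_rot":[[0,0,0],[0,0,0]],"hand":[5.46,5.46]}'| grep -E "pos|contact"
```

```text
position: [407.8, -104.9, 35.3]
contact_force: [1.0, 0.7, 0.6]
position: [407.6, -105.1, 34.3]
contact_force: [1.1, 0.6, 1.5]
position: [408.5, -105.2, 34.0]
contact_force: [-1.0, 0.5, 9.9]
```

```bash
python3 -m creep '{"translation":[[0,0,0],[0,0,0],[0,0,0],[0,0,2],[0,0,7],[0,0,13],[0,0,15]],"delta_rot":[[0,0,0],[0,0,0],[0,0,0],[0,0,0],[0,0,0],[0,0,0],[0,0,0]],"hand":[5.6,6.1,6.6,6.6,6.6,7,7.5]}'| grep -E "pos|contact"
python3 -m creep '{"translation":[[0.9,24,-1],[0.9,24,-1],[0.9,24,-1],[0.9,24,-1],[0.9,24,-1],[0.9,24,-1],[0.9,24,-1],[0.9,24,-1]],"delta_rot":[[0,0,1.5],[0,0,1.5],[0,0,1.5],[0,0,1.5],[0,0,1.5],[0,0,1.5],[0,0,1.5],[0,0,1.5]],"hand":[7.5,7.5,7.5,7.5,7.5,7.5,7.5,7.5]}'| grep -E "pos|contact"; python3 look.py wrist top
```

```text
position: [408.5, -105.1, 186.0]
contact_force: [0.5, -0.7, -0.6]
position: [415.9, 133.8, 172.6]
contact_force: [-0.7, 0.0, -0.2]
wrist tcp [415.9 133.9 172.6] yaw 89.89 z [-0.002 -0.    -1.   ] q [-0.94 -2.26]
 pot [  6. 176.] [ 407.  -107.4   28.1] 63.6 309
 pot [257. 186.] [416.5 134.5  25.4] 58.8 823
 pot [ 92. 282.] [533.6 -27.   24.8] 63.6 236
 pot [ 34. 293.] [529.2 -96.7  15.1] 63.4 157
 pot [  7. 319.] [154237.4 -58137.8 164269. ] 62.9 95
top tcp [415.9 134.1 172.7] yaw 89.91 z [-0.001 -0.    -1.   ] q [-0.94 -2.26]
 pot [256. 225.] [535.2 -26.   25.5] 66.8 32
 pot [279. 226.] [ 533.4 -106.3   25.5] 65.8 45
 pot [279. 263.] [ 407.5 -104.4   25.3] 66.9 29
```

```bash
python3 -m creep '{"translation":[[0,0.1,-5],[0,0.1,-10],[0,0.1,-13],[0,0.1,-14.5],[0,0.1,-14.5],[0,0.1,-14.5],[0,0.1,-14.5],[0,0.1,-14.5]],"delta_rot":[[0,0,0],[0,0,0],[0,0,0],[0,0,0],[0,0,0],[0,0,0],[0,0,0],[0,0,0]],"hand":[7.5,7.5,7.5,7.5,7,6.3,5.8,5.6]}'| grep -E "pos|contact|gr"
python3 -m creep '{"translation":[[0,0,0],[0,0,0],[0,0,0],[0,0,0]],"delta_rot":[[0,0,0],[0,0,0],[0,0,0],[0,0,0]],"hand":[5.55,5.5,5.46,5.46]}'| grep -E "pos|contact|gr"
python3 -m creep '{"translation":[[0,0,2],[0,0,8],[-0.1,-4,11],[-0.7,-15.8,11],[-0.7,-15.8,11],[-0.7,-15.8,11],[-0.7,-15.8,11],[-0.7,-15.8,11]],"delta_rot":[[0,0,0],[0,0,0],[0,0,-1.5],[0,0,-1.5],[0,0,-1.5],[0,0,-1.5],[0,0,-1.5],[0,0,-1.5]],"hand":[5.46,5.46,5.46,5.46,5.46,5.46,5.46,5.46]}'
python3 -m creep '{"translation":[[0,0,0],[0,0,0]],"delta_rot":[[0,0,0],[0,0,0]],"hand":[5.46,5.46]}'
```

```text
position: [416.1, 136.0, 28.2]
contact_force: [-0.4, -0.4, -1.0]
gripper_width: 56.1
grasp_force: 0.3
position: [415.8, 135.8, 27.6]
contact_force: [-0.7, -0.1, 0.4]
gripper_width: 54.5
grasp_force: 0.8
clock: 48.8
position: [409.2, -21.2, 137.5]
ee_rot: [0.012, 1.0, -0.0, -0.001]
contact_force: [1.1, 0.5, -0.3]
gripper_width: 54.8
grasp_force: 0.0
clock: 49.05
position: [409.0, -21.5, 137.5]
ee_rot: [0.012, 1.0, -0.0, -0.001]
contact_force: [-0.4, 0.4, 0.6]
gripper_width: 54.6
grasp_force: 0.0
```

No grip this time, so I look for the pot.

Run:
```python
from look import *
im,P=look("top"); a=im[150:300,150:350]; im,P=look("scene"); b=im[150:300,260:460]; save("x1",np.hstack([a,b]),2)
```

```text
top tcp [408.9 -21.6 137.5] yaw 88.56 z [-0.002 -0.001 -1.   ] q [-0.83 -1.94]
 pot [256. 225.] [535.5 -26.1  25.5] 66.8 34
 pot [280. 225.] [ 533.3 -106.3   25.5] 66.7 33
 pot [208. 256.] [417.  136.   24.5] 60.7 22
 pot [281. 263.] [ 407.6 -104.4   25.3] 65.9 34
scene tcp [408.9 -21.7 137.5] yaw 88.54 z [-0.002 -0.001 -1.   ] q [-0.83 -1.94]
 pot [252. 182.] [ 535.3 -105.8   25.4] 61.9 70
 pot [274. 191.] [537.2 -25.7  25.8] 62.8 85
 pot [345. 194.] [418.4 137.3  25.3] 58.1 64
```

View pics/x1.png

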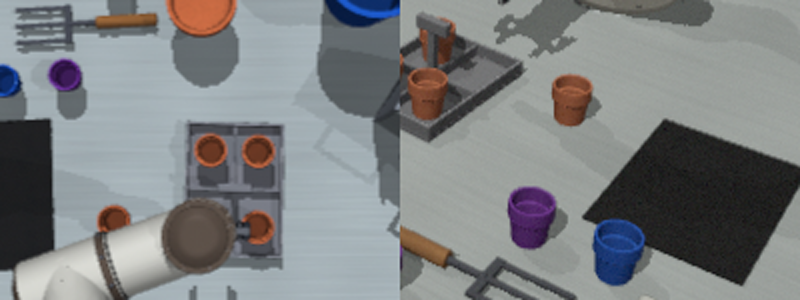

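Pot D still stands at (113,220) in the left half of the picture; the grip was just too loose. I return and close until about 15 N.

```bash
python3 -m creep '{"translation":[[0.75,15.7,0],[0.75,15.7,0],[0.75,15.7,0],[0.75,15.7,0],[0.75,15.7,0],[0.75,15.7,0],[0.75,15.7,0]],"delta_rot":[[0,0,1.5],[0,0,1.5],[0,0,1.5],[0,0,1.5],[0,0,1.5],[0,0,1.5],[0,0,1.5]],"hand":[7.5,7.5,7.5,7.5,7.5,7.5,7.5]}'| grep -E "pos|contact"; python3 look.py wrist
```

```text
position: [416.3, 134.0, 137.6]
contact_force: [-0.8, -0.1, 0.1]
wrist tcp [416.4 134.2 137.6] yaw 89.92 z [-0.002 -0.    -1.   ] q [-0.84 -2.26]
 pot [258. 198.] [415.4 135.   25.4] 58.7 1113
 pot [ 82. 298.] [-25635.3   8930.6  27634.2] 52.7 40
 pot [  7. 317.] [-33882.5 154686.8 158547.9] 62.8 151
```

```bash
python3 -m creep '{"translation":[[0,0.1,-5],[0,0.1,-9],[0,0.1,-11],[0,0.1,-11],[0,0.1,-11],[0,0.1,-11],[0,0.1,-11],[0,0.1,-11]],"delta_rot":[[0,0,0],[0,0,0],[0,0,0],[0,0,0],[0,0,0],[0,0,0],[0,0,0],[0,0,0]],"hand":[7.5,7.5,7.5,7,6.3,5.8,5.6,5.5]}'| grep -E "pos|contact|gr"
python3 -m creep '{"translation":[[0,0,0],[0,0,0],[0,0,0],[0,0,0]],"delta_rot":[[0,0,0],[0,0,0],[0,0,0],[0,0,0]],"hand":[5.45,5.42,5.4,5.4]}'| grep -E "pos|contact|gr"
python3 -m creep '{"translation":[[0,0,0],[0,0,0]],"delta_rot":[[0,0,0],[0,0,0]],"hand":[5.37,5.37]}'| grep -E "pos|contact|gr"
```

```text
position: [416.5, 136.0, 28.0]
contact_force: [-0.2, -1.4, 0.7]
gripper_width: 55.3
grasp_force: 0.3
position: [416.5, 135.9, 27.7]
contact_force: [0.2, -1.6, 4.0]
gripper_width: 54.1
grasp_force: 5.0
position: [416.5, 135.9, 27.7]
contact_force: [-0.6, -2.0, 5.2]
gripper_width: 54.0
grasp_force: 9.5
```

```bash
python3 -m creep '{"translation":[[0,0,0],[0,0,0],[0,0,2],[0,0,4],[0,0,4]],"delta_rot":[[0,0,0],[0,0,0],[0,0,0],[0,0,0],[0,0,0]],"hand":[5.34,5.33,5.33,5.33,5.33]}'| grep -E "pos|contact|gr"
python3 -m creep '{"translation":[[0,0,4],[-0.1,-4,7],[-0.7,-15.8,7],[-0.7,-15.8,7],[-0.7,-15.8,7],[-0.7,-15.8,7],[-0.7,-15.8,7],[-0.7,-15.8,7]],"delta_rot":[[0,0,0],[0,0,-1.5],[0,0,-1.5],[0,0,-1.5],[0,0,-1.5],[0,0,-1.5],[0,0,-1.5],[0,0,-1.5]],"hand":[5.33,5.33,5.33,5.33,5.33,5.33,5.33,5.33]}'| grep -E "pos|contact|gr"
python3 -m creep '{"translation":[[0,0,0],[0,0,0]],"delta_rot":[[0,0,0],[0,0,0]],"hand":[5.33,5.33]}'
```

```text
position: [417.0, 136.6, 68.2]
contact_force: [-0.6, 1.2, -0.9]
gripper_width: 53.5
grasp_force: 17.0
position: [409.5, -21.2, 137.4]
contact_force: [0.4, -0.1, -1.0]
gripper_width: 53.6
grasp_force: 17.2
clock: 53.7
position: [409.4, -21.8, 137.6]
ee_rot: [0.013, 1.0, -0.0, -0.001]
contact_force: [-1.0, 0.1, -0.6]
gripper_width: 53.5
grasp_force: 17.2
```

```bash
python3 -m creep '{"translation":[[0,-0.1,-4],[0,-0.1,-8],[0,-0.1,-9.5],[0,-0.1,-10.3],[0,-0.1,-10.4],[0,-0.1,-10.4]],"delta_rot":[[0,0,0],[0,0,0],[0,0,0],[0,0,0],[0,0,0],[0,0,0]],"hand":[5.33,5.33,5.33,5.33,5.33,5.33]}'| grep -E "pos|contact"
python3 -m creep '{"translation":[[0,0,-0.1],[0,0,-0.1]],"delta_rot":[[0,0,0],[0,0,0]],"hand":[5.33,5.33]}'| grep -E "pos|contact"
```

```text
position: [410.0, -22.9, 34.2]
contact_force: [-0.4, -0.1, -0.9]
position: [409.7, -23.1, 33.0]
contact_force: [-0.1, 0.2, -0.5]
```

```bash
python3 -m creep '{"translation":[[0,0,-0.1],[0,0,-0.1]],"delta_rot":[[0,0,0],[0,0,0]],"hand":[5.33,5.33]}'| grep -E "pos|contact"
python3 -m creep '{"translation":[[0,0,0],[0,0,0],[0,0,0],[0,0,2],[0,0,7],[0,0,13],[0,0,18],[0,0,18]],"delta_rot":[[0,0,0],[0,0,0],[0,0,0],[0,0,0],[0,0,0],[0,0,0],[0,0,0],[0,0,0]],"hand":[5.6,6.1,6.6,6.6,6.6,7,7.5,7.5]}'| grep -E "pos|contact"
python3 -m creep '{"translation":[[6.2,-4.2,2],[6.2,-4.2,2],[6.2,-4.2,2],[6.2,-4.2,2],[6.2,-4.2,2]],"delta_rot":[[0,0,-45],[0,0,-90],[0,0,-90],[0,0,-90],[0,0,-90]],"hand":[5,5,5,5,5]}'| grep -E "pos|contact"
python3 -m creep '{"translation":[[0,0,0],[0,0,0],[0,0,0],[0,0,0],[0,0,0],[0,0,0],[0,0,0]],"delta_rot":[[0,0,-45],[0,0,-45],[0,0,-45],[0,0,-45],[0,0,-45],[0,0,-45],[0,0,-45]],"hand":[5,5,5,5,5,5,5]}'
python3 look.py wrist top
```

```text
position: [410.3, -23.1, 32.7]
contact_force: [-1.4, -1.0, 9.1]
position: [411.7, -22.5, 215.4]
contact_force: [0.5, -0.2, -1.0]
position: [470.6, -65.2, 229.8]
contact_force: [0.4, -0.5, 0.7]
clock: 57.45
position: [461.1, -164.2, 215.0]
ee_rot: [0.735, 0.676, 0.04, -0.033]
contact_force: [0.2, 0.8, 0.0]
gripper_width: 50.0
grasp_force: 0.0
wrist tcp [ 461.2 -164.4  215.2] yaw -4.83 z [ 0.015  0.102 -0.995] q [-1.1 -3.1]
 pot [326.  39.] [535.6 -28.8  25.6] 63.6 925
 pot [187.  46.] [410.4 -24.8  25.6] 63.6 890
 pot [329. 129.] [ 534.  -108.7   25.5] 63.8 736
 pot [194. 138.] [ 408.6 -106.8   25.5] 63.8 730
top tcp [ 461.4 -163.8  215.5] yaw -4.8 z [ 0.016  0.102 -0.995] q [-1.1 -3.1]
 pot [281. 267.] [ 407.4 -104.4   25.3] 65.5 22
```

```bash
python3 -m creep '{"translation":[[0,0,2],[0.9,9.8,2],[0.9,9.8,2],[0.9,9.8,2],[0.9,9.8,2]],"delta_rot":[[-5.8,0.9,0],[-5.8,0.9,0],[-5.8,0.9,0],[-5.8,0.9,0],[-5.8,0.9,0]],"hand":[5,5,5,5,5]}'| grep -E "pos|contact"
python3 look.py|cat; python3 -c "
from h import *
s=read_state();M=R.from_quat(s['ee_rot']).as_matrix();print(s['position'],np.degrees(np.arctan2(M[1,1],M[0,1])),M[:,2],s['joints'])"
```

```text
position: [468.3, -138.4, 226.7]
contact_force: [0.3, -0.0, 0.9]
[ 468.27936495 -138.40269404  226.73862773] -0.2960445155387331 [ 0.00649769  0.0846742  -0.9963875 ] [-0.00967024  0.16585949 -0.27717532 -0.09410433 -1.1237933  -3.0962973 ]
```

```bash
python3 -m creep '{"translation":[[0,0,0],[0,4,0],[0,7,0],[0,7,0],[0,7,0],[0,7,0],[0,7,0],[0,7,0]],"delta_rot":[[0,0,10],[0,0,20],[0,0,30],[0,0,40],[0,0,50],[0,0,60],[0,0,70],[0,0,80]],"hand":[5,5,5,5,5,5,5,5]}'| grep -E "pos|contact"
python3 -m creep '{"translation":[[0,0,0],[0,0,0],[0,0,0],[0,0,0],[0,0,0],[0,0,0],[0,0,0],[0,0,0]],"delta_rot":[[0,0,10],[0,0,20],[0,0,30],[0,0,40],[0,0,50],[0,0,60],[0,0,70],[0,0,80]],"hand":[5,5,5,5,5,5,5,5]}'| grep -E "pos|contact"
python3 -c "
from h import *
s=read_state();M=R.from_quat(s['ee_rot']).as_matrix();print(s['position'],np.degrees(np.arctan2(M[1,1],M[0,1])),M[:,2],s['joints'])"
```

```text
position: [468.2, -69.2, 227.0]
contact_force: [0.3, 1.0, 0.1]
position: [468.2, -69.1, 227.0]
contact_force: [-0.1, 0.2, 0.9]
[468.17114402 -69.14056535 226.97065862] 159.96907879829243 [-0.03557794 -0.07670545 -0.99641883] [ 0.24129104  0.14251708 -0.36885004  0.07360346 -1.11352094 -0.62488866]
```

```bash
python3 -m creep '{"translation":[[0,0,0],[0,0,0],[0,0,0]],"delta_rot":[[4.4,-2.0,0],[4.4,-2.0,0],[4.4,-2.0,0]],"hand":[5,5,5]}'| grep -E "pos|contact"
python3 -m creep '{"translation":[[0,0,2],[0,0,2],[0,0,2],[0,0,2]],"delta_rot":[[0,0,9],[0,0,18.5],[0,0,18.5],[0,0,18.5]],"hand":[5,5,5,5]}'| grep -E "pos|contact"
python3 - <<'E'
from look import *
im,P=look("wrist"); np.savez("/tmp/w8",im=im,P=P); save("w8",im)
X,Y,Z=[P[...,i] for i in range(3)]
b=(abs(X-471)<45)&(abs(Y+66)<60)&(Z>108)&(Z<125); print("bar",rect(P[b][:,:2]),np.median(Z[b]),b.sum())
im,P=cloud("top"); X,Y,Z=[P[...,i] for i in range(3)]
mt=(X>300)&(X<640)&(Y>200)&(Y<480)&(im.max(-1)<50)&(Z<20)
print("mat",rect(P[mt][:,:2]),np.median(Z[mt]))
E
```

```text
position: [468.3, -69.4, 227.2]
contact_force: [0.2, 0.4, -0.9]
position: [468.1, -69.1, 246.8]
contact_force: [-1.2, 0.3, -0.3]
wrist tcp [468.1 -69.1 246.8] yaw 178.06 z [-0.002 -0.    -1.   ] q [-1.14 -0.23]
 pot [314. 131.] [ 408.  -107.2   25.6] 63.6 628
 pot [192. 134.] [ 533.5 -109.    25.6] 63.7 639
 pot [198. 205.] [535.  -29.3  25.6] 63.4 558
 pot [310. 204.] [409.7 -25.2  25.6] 63.4 558
 pot [ 27. 226.] [788.9 -12.5  61.4] 73.8 80
bar (array([471.9, -68.3]), array([55.5, 13.6]), 88.12) 116.70526011022685 877
mat (array([461.9, 349.4]), array([257.5, 195.8]), 3.36) 5.704017551340371
```

View pics/w8.png

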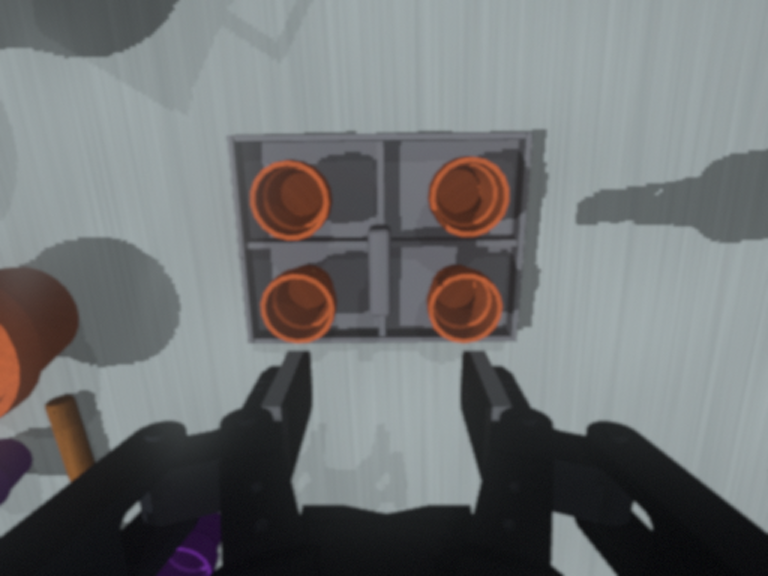

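All four pots stand upright, one per cell, at (290,200), (470,197), (298,308) and (465,308), with the handle bar at (378,272). I'll measure the mat from the scene camera too.

Run:
```python
from look import *
for n in ("scene","top"):
    im,P=cloud(n);X,Y,Z=[P[...,i] for i in range(3)]
    m=(im.max(-1)<60)&(Z<18)&(Z>-10)&(X>280)&(X<680)&(Y>200)&(Y<500)
    k,l,st,c=cv2.connectedComponentsWithStats(m.astype(np.uint8)); i=1+np.argmax(st[1:,4]); q=P[l==i]
    print(n,rect(q[:,:2]),np.median(q[:,2]),st[i,4])
    # tray outline
    t=(X>320)&(X<620)&(Y>-200)&(Y<60)&(Z>20)&(Z<30)&(im.max(-1).astype(int)-im.min(-1)<35)
    print(" tray",rect(P[t][:,:2]),t.sum())
z=np.load("/tmp/w8.npz");im,P=z["im"],z["P"];X,Y,Z=[P[...,i] for i in range(3)]
t=(X>320)&(X<620)&(Y>-200)&(Y<60)&(Z>20)&(Z<30)&(im.max(-1).astype(int)-im.min(-1)<35)
print(" tray wrist",rect(P[t][:,:2]),t.sum())
```

```text
scene (array([463. , 350.9]), array([263.9, 198.2]), 3.23) 4.63503418275684 4978
 tray (array([470.9, -66.3]), array([176.5, 237.8]), 89.01) 435
top (array([461.7, 350.4]), array([259.1, 197.5]), 2.94) 5.726980551616407 3675
 tray (array([471.3, -65. ]), array([170.1, 229.9]), 88.47) 262
 tray wrist (array([471.5, -68. ]), array([170.2, 230.5]), 88.55) 4009
```

```bash
python3 -m creep '{"translation":[[0.34,0.3,-4],[0.34,0.3,-9],[0.34,0.3,-13],[0.34,0.3,-16],[0.34,0.3,-16.1],[0.34,0.3,-16.1],[0.34,0.3,-16.1]],"delta_rot":[[0,0,0.4],[0,0,0.4],[0,0,0.4],[0,0,0.4],[0,0,0.4],[0,0,0.4],[0,0,0.4]],"hand":[5,5,5,5,5,4,3]}'
python3 -m creep '{"translation":[[0,0,0],[0,0,0],[0,0,0],[0,0,0],[0,0,0]],"delta_rot":[[0,0,0],[0,0,0],[0,0,0],[0,0,0],[0,0,0]],"hand":[2,1.6,1.4,1.2,1.0]}'
```

```text
clock: 62.12
position: [472.7, -66.1, 87.7]
ee_rot: [-0.698, 0.716, -0.001, 0.001]
contact_force: [0.5, -0.1, -0.0]
gripper_width: 30.0
grasp_force: 0.0
clock: 62.75
position: [472.1, -66.2, 86.7]
ee_rot: [-0.698, 0.716, -0.0, 0.0]
contact_force: [-0.6, 1.3, 5.7]
gripper_width: 13.0
grasp_force: 58.3
```

```bash
python3 -m creep '{"translation":[[0,0,0.4],[0,0,1],[0,0,2],[0,0,3.5],[0,0,5.5],[0,0,7.5],[0,0,9],[0,0,9.5]],"delta_rot":[[0,0,0],[0,0,0],[0,0,0],[0,0,0],[0,0,0],[0,0,0],[0,0,0],[0,0,0]],"hand":[1,1,1,1,1,1,1,1]}'
python3 -m creep '{"translation":[[0,1,0],[0,3,0],[0,5.5,0],[-0.2,8.5,0],[-0.3,11.5,0],[-0.4,14.5,0],[-0.5,17.5,0],[-0.5,20.5,0]],"delta_rot":[[0,0,0],[0,0,0.5],[0,0,1],[0,0,1.5],[0,0,2],[0,0,2.5],[0,0,3],[0,0,3.5]],"hand":[1,1,1,1,1,1,1,1]}'
python3 -m creep '{"translation":[[0,3,0],[-0.2,6,0],[-0.3,9,0],[-0.4,12,0],[-0.5,15,0],[-0.5,18,0],[-0.5,20,0],[-0.5,21,0]],"delta_rot":[[0,0,0.3],[0,0,0.6],[0,0,0.9],[0,0,1.1],[0,0,1.1],[0,0,1.1],[0,0,1.1],[0,0,1.1]],"hand":[1,1,1,1,1,1,1,1]}'
python3 -m creep '{"translation":[[0,0,0],[0,0,0]],"delta_rot":[[0,0,0],[0,0,0]],"hand":[1,1]}'
python3 - <<'E'
from look import *
im,P=look("top");X,Y,Z=[P[...,i] for i in range(3)]; save("t9",im[150:330,60:330],2.8)
im,P=look("wrist");X,Y,Z=[P[...,i] for i in range(3)]
g=(im.max(-1).astype(int)-im.min(-1)<35)&(im.max(-1)>60)
t=g&(X>300)&(X<640)&(Y>230)&(Y<460)&(Z>112)&(Z<126); print("tray",rect(P[t][:,:2]),np.percentile(Z[t],[5,50,95]),t.sum())
E
```

```text
clock: 63.75
position: [471.8, -66.1, 182.2]
ee_rot: [-0.698, 0.716, -0.0, 0.001]
contact_force: [-0.0, -0.1, -7.1]
gripper_width: 13.4
grasp_force: 58.6
clock: 64.75
position: [465.6, 140.0, 180.1]
ee_rot: [0.72, -0.694, -0.001, 0.001]
contact_force: [0.4, -0.6, -6.8]
gripper_width: 13.4
grasp_force: 58.6
clock: 65.75
position: [461.0, 349.6, 180.2]
ee_rot: [0.727, -0.687, -0.0, 0.001]
contact_force: [-0.2, 0.4, -7.3]
gripper_width: 13.0
grasp_force: 58.6
clock: 66.0
position: [461.4, 347.8, 181.0]
ee_rot: [0.726, -0.688, -0.0, 0.001]
contact_force: [-0.2, 0.3, -6.9]
gripper_width: 12.8
grasp_force: 58.6
top tcp [461.5 347.7 181.1] yaw -176.9 z [-0.001 -0.001 -1.   ] q [-1.04 -0.87]
wrist tcp [461.6 347.8 181.2] yaw -176.9 z [-0.001 -0.001 -1.   ] q [-1.04 -0.87]
tray (array([461.3, 343.7]), array([230.9, 165.5]), 3.12) [113.85506709 119.55456014 121.2722117 ] 10694
```

View pics/t9.png

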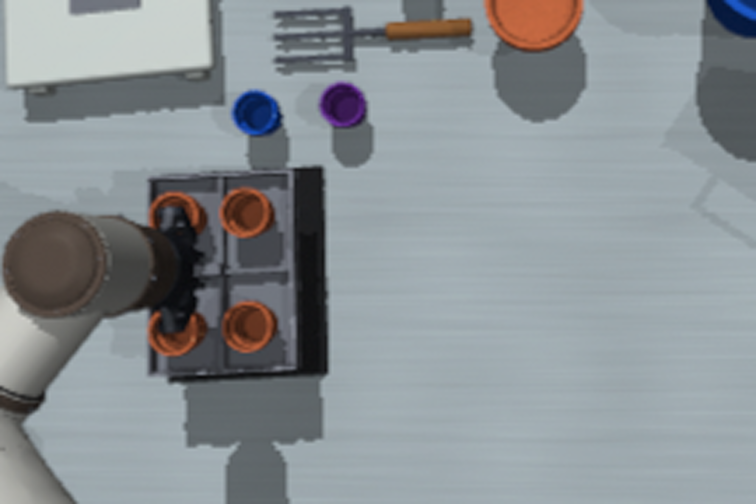

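The tray is held level over the mat with all four pots in it, and its 3.1° yaw matches the mat. I lower it.

```bash
python3 -m creep '{"translation":[[0.05,0.12,-1],[0.05,0.12,-3],[0.05,0.12,-5],[0.05,0.12,-6.5],[0.05,0.12,-7.6],[0.05,0.12,-8.2],[0.05,0.12,-8.6],[0.05,0.12,-8.6]],"delta_rot":[[0,0,0],[0,0,0],[0,0,0],[0,0,0],[0,0,0],[0,0,0],[0,0,0],[0,0,0]],"hand":[1,1,1,1,1,1,1,1]}'
python3 -m creep '{"translation":[[0,0,-0.1],[0,0,-0.1]],"delta_rot":[[0,0,0],[0,0,0]],"hand":[1,1]}'|grep -E "pos|cont"
python3 -m creep '{"translation":[[0,0,-0.1],[0,0,-0.1]],"delta_rot":[[0,0,0],[0,0,0]],"hand":[1,1]}'|grep -E "pos|cont"
python3 - <<'E'
from look import *
im,P=cloud("top");X,Y,Z=[P[...,i] for i in range(3)]
m=(im.max(-1)<50)&(Z<12)&(X>300)&(X<640)&(Y>220)&(Y<480); print("visible mat",rect(P[m][:,:2]),m.sum())
g=(im.max(-1).astype(int)-im.min(-1)<35)&(im.max(-1)>60)
t=g&(X>300)&(X<640)&(Y>230)&(Y<460)&(Z>20)&(Z<42); print("tray",rect(P[t][:,:2]),np.percentile(Z[t],[5,50,95]),t.sum())
save("t10",im[190:300,90:250],4.6)
E
```

```text
clock: 67.1
position: [462.2, 350.1, 95.3]
ee_rot: [0.726, -0.687, -0.0, 0.0]
contact_force: [0.1, 0.2, -7.8]
gripper_width: 13.0
grasp_force: 58.6
position: [462.2, 350.1, 94.5]
contact_force: [0.1, -0.0, -7.0]
position: [462.1, 349.9, 93.1]
contact_force: [0.5, 0.5, -6.3]
visible mat (array([462. , 350.8]), array([258.6, 198.1]), 3.29) 636
tray (array([461.4, 349.9]), array([229.4, 171.8]), 3.27) [22.62402564 31.17457187 36.47231576] 496
```

View pics/t10.png

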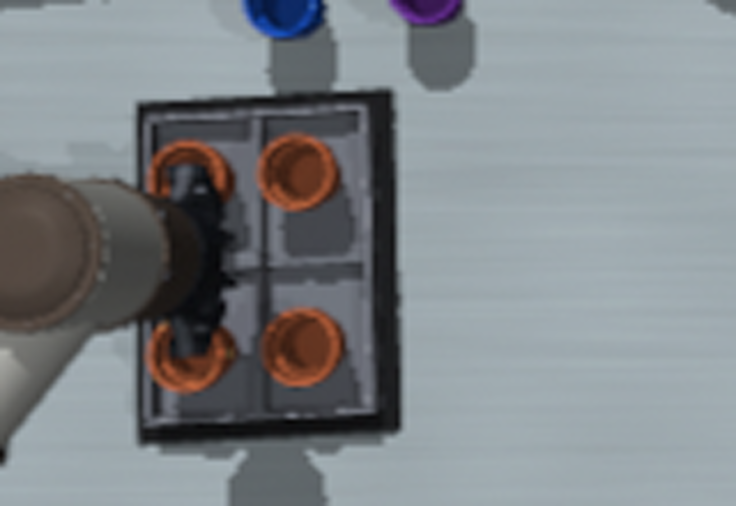

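In the same view the mat centre is (462,350.8) and the tray (461.4,349.9), both at 3.3°, so the tray is centred and square. I set it down and let go.

```bash
python3 -m creep '{"translation":[[0,0,-0.1],[0,0,-0.1]],"delta_rot":[[0,0,0],[0,0,0]],"hand":[1,1]}'|grep -E "pos|cont"
python3 -m creep '{"translation":[[0,0,-0.1],[0,0,-0.1]],"delta_rot":[[0,0,0],[0,0,0]],"hand":[1,1]}'|grep -E "pos|cont"
```

```text
position: [462.1, 349.9, 92.1]
contact_force: [0.2, -0.6, -7.6]
position: [462.1, 350.0, 91.8]
contact_force: [-1.7, -1.0, -1.8]
```

```bash
python3 -m creep '{"translation":[[0,0,-0.06],[0,0,-0.06],[0,0,-0.06],[0,0,-0.06],[0,0,-0.06],[0,0,-0.06]],"delta_rot":[[0,0,0],[0,0,0],[0,0,0],[0,0,0],[0,0,0],[0,0,0]],"hand":[1,1.4,2,3,4,4.5]}'|grep -E "pos|cont|wid"
python3 -m creep '{"translation":[[0,0,1],[0,0,4],[0,0,8],[0,0,12],[0,0,17],[0,-6,20],[0,-12,20],[0,-18,20]],"delta_rot":[[0,0,0],[0,0,0],[0,0,0],[0,0,0],[0,0,0],[0,0,0],[0,0,0],[0,0,0]],"hand":[4.5,4.5,4.5,4.5,4.5,4.5,4.5,4.5]}'|grep -E "clock|pos|cont"
python3 -m creep '{"translation":[[-5,-15,0],[-5,-15,0],[-5,-15,0],[-5,-15,0]],"delta_rot":[[0,0,0],[0,0,0],[0,0,0],[0,0,0]],"hand":[4.5,4.5,4.5,4.5]}'|grep -E "clock|pos|cont"
python3 - <<'E'
from look import *
im,P=look("top");X,Y,Z=[P[...,i] for i in range(3)]
m=(im.max(-1)<50)&(Z<12)&(X>300)&(X<640)&(Y>220)&(Y<480); print("visible mat",rect(P[m][:,:2]),m.sum())
g=(im.max(-1).astype(int)-im.min(-1)<35)&(im.max(-1)>60)
t=g&(X>300)&(X<640)&(Y>230)&(Y<460)&(Z>20)&(Z<42); print("tray",rect(P[t][:,:2]),np.percentile(Z[t],[5,50,95]),t.sum())
im,P=cloud("scene");X,Y,Z=[P[...,i] for i in range(3)]; save("s11",im)
ex=np.array([.837,-.548]);ey=np.array([.548,.837])
u=(X-524.1)*ex[0]+(Y+396.7)*ex[1]; w=(X-524.1)*ey[0]+(Y+396.7)*ey[1]
z=np.load("/tmp/scene.npz")["P"]
for Q in (z,P):
    u=(Q[...,0]-524.1)*ex[0]+(Q[...,1]+396.7)*ex[1]; w=(Q[...,0]-524.1)*ey[0]+(Q[...,1]+396.7)*ey[1]
    q=(u>-75)&(u<-30)&(abs(w)<50)&(Q[...,2]>140)&(Q[...,2]<165); print("bar",np.percentile(u[q],[5,50,95]).round(1),q.sum())
E
```

```text
position: [462.3, 350.1, 90.6]
contact_force: [-0.2, 0.8, -0.1]
gripper_width: 45.1
clock: 69.9
position: [462.0, 168.4, 292.1]
contact_force: [0.6, -0.3, -0.3]
clock: 70.4
position: [411.3, 18.2, 291.7]
contact_force: [0.1, 0.3, -0.1]
top tcp [411.9  19.2 291.6] yaw -176.94 z [ 0.001  0.001 -1.   ] q [-1.24 -0.39]
 pot [154. 227.] [526.8 313.9  25.5] 71.4 42
 pot [154. 265.] [401.  305.9  25.7] 70.6 48
visible mat (array([461.5, 350.3]), array([257.7, 198.8]), 3.39) 544
tray (array([462. , 350.5]), array([229.6, 171.7]), 3.25) [22.64607105 30.19258676 35.17160633] 520
bar [-53.4 -47.8 -43.1] 48
bar [-43.2 -38.2 -35.1] 44
```

View pics/s11.png

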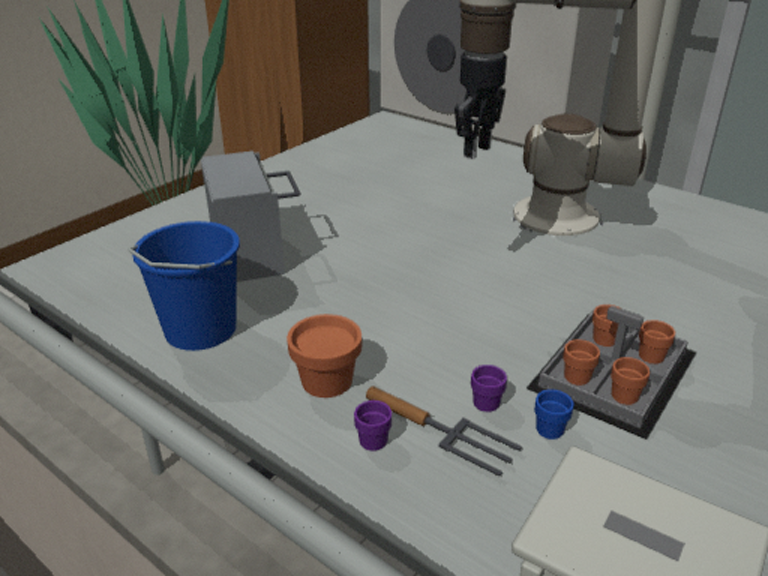

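The final view shows the tray centred on the mat with four upright pots at (607,325), (657,340), (581,362) and (630,380). The bin is shut, and the fork and the big pot are where they were. I hand the job in.

```bash
python3 -c "
from bench import job_done; print(job_done())"
```

```text
the job is handed in; nothing more can be done
None
```

The job is handed in with the bottle in the shut bin and all four pots upright in the tray, centred on the mat; but while I was opening the bin the measured tool force briefly read 122.6 N on one axis, over the 120 N limit, with joint 5 at the edge of its range, so it may be judged a fail on that.

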